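# Level scoop of walnuts

## Task

Use the scoop to take a heaped scoopful of walnuts from the wooden bin (more than the four that lie on its pan floor), then strike it level: pass the scoop sideways out of the bin, between the bin's low side wall and the steel blade fixed above it, so that the blade knocks the excess walnuts back into the bin. Set the scoop down upright on the chopping board with its level fill of four walnuts, every other walnut in the bin, and let go. Handle the walnuts only with the scoop, never with the gripper, and leave the lemon, the garlic and the timer where they are.

Things in the scene. Friction and masses are not known exactly. Their poses are not given: they have to be found in the camera images.
- scoop: Loose aluminium scoop, 0.22 kg. Origin: under the middle of its pan floor; x to the nose, y to its left, z up. Outer width 82 mm, floor 3 mm thick, side walls 2 mm. Pan 78 mm wide inside, floor flat from x = -38 to +24 mm: 2 x 2 walnuts sit on it side by side, tops 39 mm above the underside. Side walls and rear wall (x = -38 to -41 mm) 34 mm high, lower at the nose. The handle rises behind the rear wall.
- scoop_lip (a point): Underside of the scoop's front lip (2 mm thick), middle, at (62, 0, 22) mm in the scoop's frame: in front of the pan floor the bottom slopes up at 30 degrees from x = 24 mm to this lip. Tipping the nose down 30 degrees lays this slope flat on a floor (handle then leaning 8 degrees forward). Two more walnuts can lie on this slope, against those in the pan.
- scoop_grip (a point): Middle of the scoop's wooden hand grip, at (-78, 0, 91) mm in the scoop's frame. The grip is 22 mm wide along the scoop's y, 26 mm deep, 72 mm long along the handle, which leans back (to -x, away from the nose) 22 degrees from vertical while the scoop stands level.
- nut_bin: Fixed wooden bin, open on top. Origin: under its floor; x along its length to its far end, y to its left, z up. Inside: x from -142 to +115 mm, y from -46 to +46 mm, floor top at 5 mm; walls 5 mm thick. Tops above the origin: low right-hand (-y) wall 75 mm, near wall 60, left-hand wall 115, far wall 110. A post on the far right corner (x 104 to 120 mm) carries the blade.
- blade_mid (a point): Point on the blade's lower edge, at (50, -48.5, 120) mm in the bin's frame. The blade is a rigid upright steel strip, 4 mm thick, 14 mm high, 45 mm above the top of the low right-hand wall and parallel to it, from x = -5 mm (free end) to the post. With the nose to the far end and the scoop's origin at 30 mm (+-6) along the bin's x, the pan fits under it and the handle passes its free end.
- walnut_0: Loose walnut, a ball of 36 mm, 20 g, origin at its centre; all six are alike and lie in two rows in the far part of the bin at first. They slide easily (friction about 0.25).
- walnut_1: Loose walnut, a ball of 36 mm, 20 g, origin at its centre; all six are alike and lie in two rows in the far part of the bin at first. They slide easily (friction about 0.25).
- walnut_2: Loose walnut, a ball of 36 mm, 20 g, origin at its centre; all six are alike and lie in two rows in the far part of the bin at first. They slide easily (friction about 0.25).
- walnut_3: Loose walnut, a ball of 36 mm, 20 g, origin at its centre; all six are alike and lie in two rows in the far part of the bin at first. They slide easily (friction about 0.25).
- walnut_4: Loose walnut, a ball of 36 mm, 20 g, origin at its centre; all six are alike and lie in two rows in the far part of the bin at first. They slide easily (friction about 0.25).
- walnut_5: Loose walnut, a ball of 36 mm, 20 g, origin at its centre; all six are alike and lie in two rows in the far part of the bin at first. They slide easily (friction about 0.25).
- board: Wooden chopping board lying flat, fixed, 300 x 210 mm and 22 mm thick. Origin: centre of its underside; x along its short side, y along its long side, z up.
- lemon: Loose lemon, 71 mm long, 51 mm high, origin at its underside; leave alone.
- garlic: Loose garlic bulb, 53 mm across, 52 mm high, origin at its underside; leave alone.
- timer: Loose kitchen timer, 65 mm across, 55 mm high, origin at its underside; leave alone.
Mind the look-alikes: they are no part of the job. Leave any blue look-alike of the scoop alone.

How it is judged (in metres and radians):
On the way, in this order (a step that is already met when the one before it is completed fails the run):
1. The scoop is lifted level over the bin, clear of the low wall, heaped: at least one walnut lies in it above the layer on the pan floor (x of scoop in the frame of nut_bin between -0.1 and 0.09 m and y of scoop in the frame of nut_bin between -0.06 and 0.06 m and z of scoop in the frame of nut_bin above 0.068 m and angle between scoop's own z axis and vertical below 0.25 rad and ((x of walnut_0 in the frame of scoop between -0.045 and 0.075 m and y of walnut_0 in the frame of scoop between -0.045 and 0.045 m and z of walnut_0 in the frame of scoop between 0.03 and 0.09 m) or (x of walnut_1 in the frame of scoop between -0.045 and 0.075 m and y of walnut_1 in the frame of scoop between -0.045 and 0.045 m and z of walnut_1 in the frame of scoop between 0.03 and 0.09 m) or (x of walnut_2 in the frame of scoop between -0.045 and 0.075 m and y of walnut_2 in the frame of scoop between -0.045 and 0.045 m and z of walnut_2 in the frame of scoop between 0.03 and 0.09 m) or (x of walnut_3 in the frame of scoop between -0.045 and 0.075 m and y of walnut_3 in the frame of scoop between -0.045 and 0.045 m and z of walnut_3 in the frame of scoop between 0.03 and 0.09 m) or (x of walnut_4 in the frame of scoop between -0.045 and 0.075 m and y of walnut_4 in the frame of scoop between -0.045 and 0.045 m and z of walnut_4 in the frame of scoop between 0.03 and 0.09 m) or (x of walnut_5 in the frame of scoop between -0.045 and 0.075 m and y of walnut_5 in the frame of scoop between -0.045 and 0.045 m and z of walnut_5 in the frame of scoop between 0.03 and 0.09 m))), for 0.2 s.
2. The blade passes over the pan of the level scoop, close above the walnuts in it (y of blade_mid in the frame of scoop between -0.03 and 0.03 m and x of blade_mid in the frame of scoop between -0.02 and 0.06 m and z of blade_mid in the frame of scoop between 0.034 and 0.056 m and angle between scoop's own z axis and vertical below 0.2 rad), for 0.05 s.
At the end, for the whole second after the job is handed in: The scoop stands upright (within 0.08 rad) and at rest on the chopping board, its origin over the board; one walnut sits on the pan floor in each quarter of the pan, none is piled on top; every other walnut lies in the bin (x of scoop in the frame of board between -0.1 and 0.1 m and y of scoop in the frame of board between -0.145 and 0.145 m and z of scoop in the frame of board between 0.018 and 0.027 m and angle between scoop's own z axis and vertical below 0.08 rad and linear speed of scoop below 0.02 m/s and ((x of walnut_0 in the frame of scoop between -0.035 and 0 m and y of walnut_0 in the frame of scoop between -0.036 and 0 m and z of walnut_0 in the frame of scoop between 0.01 and 0.029 m) or (x of walnut_1 in the frame of scoop between -0.035 and 0 m and y of walnut_1 in the frame of scoop between -0.036 and 0 m and z of walnut_1 in the frame of scoop between 0.01 and 0.029 m) or (x of walnut_2 in the frame of scoop between -0.035 and 0 m and y of walnut_2 in the frame of scoop between -0.036 and 0 m and z of walnut_2 in the frame of scoop between 0.01 and 0.029 m) or (x of walnut_3 in the frame of scoop between -0.035 and 0 m and y of walnut_3 in the frame of scoop between -0.036 and 0 m and z of walnut_3 in the frame of scoop between 0.01 and 0.029 m) or (x of walnut_4 in the frame of scoop between -0.035 and 0 m and y of walnut_4 in the frame of scoop between -0.036 and 0 m and z of walnut_4 in the frame of scoop between 0.01 and 0.029 m) or (x of walnut_5 in the frame of scoop between -0.035 and 0 m and y of walnut_5 in the frame of scoop between -0.036 and 0 m and z of walnut_5 in the frame of scoop between 0.01 and 0.029 m)) and ((x of walnut_0 in the frame of scoop between -0.035 and 0 m and y of walnut_0 in the frame of scoop between 0 and 0.036 m and z of walnut_0 in the frame of scoop between 0.01 and 0.029 m) or (x of walnut_1 in the frame of scoop between -0.035 and 0 m and y of walnut_1 in the frame of scoop between 0 and 0.036 m and z of walnut_1 in the frame of scoop between 0.01 and 0.029 m) or (x of walnut_2 in the frame of scoop between -0.035 and 0 m and y of walnut_2 in the frame of scoop between 0 and 0.036 m and z of walnut_2 in the frame of scoop between 0.01 and 0.029 m) or (x of walnut_3 in the frame of scoop between -0.035 and 0 m and y of walnut_3 in the frame of scoop between 0 and 0.036 m and z of walnut_3 in the frame of scoop between 0.01 and 0.029 m) or (x of walnut_4 in the frame of scoop between -0.035 and 0 m and y of walnut_4 in the frame of scoop between 0 and 0.036 m and z of walnut_4 in the frame of scoop between 0.01 and 0.029 m) or (x of walnut_5 in the frame of scoop between -0.035 and 0 m and y of walnut_5 in the frame of scoop between 0 and 0.036 m and z of walnut_5 in the frame of scoop between 0.01 and 0.029 m)) and ((x of walnut_0 in the frame of scoop between 0 and 0.032 m and y of walnut_0 in the frame of scoop between -0.036 and 0 m and z of walnut_0 in the frame of scoop between 0.01 and 0.029 m) or (x of walnut_1 in the frame of scoop between 0 and 0.032 m and y of walnut_1 in the frame of scoop between -0.036 and 0 m and z of walnut_1 in the frame of scoop between 0.01 and 0.029 m) or (x of walnut_2 in the frame of scoop between 0 and 0.032 m and y of walnut_2 in the frame of scoop between -0.036 and 0 m and z of walnut_2 in the frame of scoop between 0.01 and 0.029 m) or (x of walnut_3 in the frame of scoop between 0 and 0.032 m and y of walnut_3 in the frame of scoop between -0.036 and 0 m and z of walnut_3 in the frame of scoop between 0.01 and 0.029 m) or (x of walnut_4 in the frame of scoop between 0 and 0.032 m and y of walnut_4 in the frame of scoop between -0.036 and 0 m and z of walnut_4 in the frame of scoop between 0.01 and 0.029 m) or (x of walnut_5 in the frame of scoop between 0 and 0.032 m and y of walnut_5 in the frame of scoop between -0.036 and 0 m and z of walnut_5 in the frame of scoop between 0.01 and 0.029 m)) and ((x of walnut_0 in the frame of scoop between 0 and 0.032 m and y of walnut_0 in the frame of scoop between 0 and 0.036 m and z of walnut_0 in the frame of scoop between 0.01 and 0.029 m) or (x of walnut_1 in the frame of scoop between 0 and 0.032 m and y of walnut_1 in the frame of scoop between 0 and 0.036 m and z of walnut_1 in the frame of scoop between 0.01 and 0.029 m) or (x of walnut_2 in the frame of scoop between 0 and 0.032 m and y of walnut_2 in the frame of scoop between 0 and 0.036 m and z of walnut_2 in the frame of scoop between 0.01 and 0.029 m) or (x of walnut_3 in the frame of scoop between 0 and 0.032 m and y of walnut_3 in the frame of scoop between 0 and 0.036 m and z of walnut_3 in the frame of scoop between 0.01 and 0.029 m) or (x of walnut_4 in the frame of scoop between 0 and 0.032 m and y of walnut_4 in the frame of scoop between 0 and 0.036 m and z of walnut_4 in the frame of scoop between 0.01 and 0.029 m) or (x of walnut_5 in the frame of scoop between 0 and 0.032 m and y of walnut_5 in the frame of scoop between 0 and 0.036 m and z of walnut_5 in the frame of scoop between 0.01 and 0.029 m)) and ((x of walnut_0 in the frame of scoop between -0.045 and 0.045 m and y of walnut_0 in the frame of scoop between -0.038 and 0.038 m and z of walnut_0 in the frame of scoop between 0.01 and 0.029 m) or (x of walnut_0 in the frame of nut_bin between -0.143 and 0.116 m and y of walnut_0 in the frame of nut_bin between -0.047 and 0.047 m and z of walnut_0 in the frame of nut_bin between 0.015 and 0.08 m)) and ((x of walnut_1 in the frame of scoop between -0.045 and 0.045 m and y of walnut_1 in the frame of scoop between -0.038 and 0.038 m and z of walnut_1 in the frame of scoop between 0.01 and 0.029 m) or (x of walnut_1 in the frame of nut_bin between -0.143 and 0.116 m and y of walnut_1 in the frame of nut_bin between -0.047 and 0.047 m and z of walnut_1 in the frame of nut_bin between 0.015 and 0.08 m)) and ((x of walnut_2 in the frame of scoop between -0.045 and 0.045 m and y of walnut_2 in the frame of scoop between -0.038 and 0.038 m and z of walnut_2 in the frame of scoop between 0.01 and 0.029 m) or (x of walnut_2 in the frame of nut_bin between -0.143 and 0.116 m and y of walnut_2 in the frame of nut_bin between -0.047 and 0.047 m and z of walnut_2 in the frame of nut_bin between 0.015 and 0.08 m)) and ((x of walnut_3 in the frame of scoop between -0.045 and 0.045 m and y of walnut_3 in the frame of scoop between -0.038 and 0.038 m and z of walnut_3 in the frame of scoop between 0.01 and 0.029 m) or (x of walnut_3 in the frame of nut_bin between -0.143 and 0.116 m and y of walnut_3 in the frame of nut_bin between -0.047 and 0.047 m and z of walnut_3 in the frame of nut_bin between 0.015 and 0.08 m)) and ((x of walnut_4 in the frame of scoop between -0.045 and 0.045 m and y of walnut_4 in the frame of scoop between -0.038 and 0.038 m and z of walnut_4 in the frame of scoop between 0.01 and 0.029 m) or (x of walnut_4 in the frame of nut_bin between -0.143 and 0.116 m and y of walnut_4 in the frame of nut_bin between -0.047 and 0.047 m and z of walnut_4 in the frame of nut_bin between 0.015 and 0.08 m)) and ((x of walnut_5 in the frame of scoop between -0.045 and 0.045 m and y of walnut_5 in the frame of scoop between -0.038 and 0.038 m and z of walnut_5 in the frame of scoop between 0.01 and 0.029 m) or (x of walnut_5 in the frame of nut_bin between -0.143 and 0.116 m and y of walnut_5 in the frame of nut_bin between -0.047 and 0.047 m and z of walnut_5 in the frame of nut_bin between 0.015 and 0.08 m)) and linear speed of each of walnut_0, walnut_1, walnut_2, walnut_3, walnut_4, walnut_5 below 0.05 m/s); the robot touches nothing.
It fails at once if The gripper touches a walnut (contact force between the fingers and walnut_0 above 0.3 N or contact force between the fingers and walnut_1 above 0.3 N or contact force between the fingers and walnut_2 above 0.3 N or contact force between the fingers and walnut_3 above 0.3 N or contact force between the fingers and walnut_4 above 0.3 N or contact force between the fingers and walnut_5 above 0.3 N).
It fails at once if The lemon, the garlic or the timer is moved more than 2 cm (distance of any of lemon, garlic, timer from where it was at the start of the episode above 0.02 m).
It also fails if it takes over 64 s, if anything falls off the work surface, if the arm or the gripper's body presses on something with over 40 N, if the wrist force passes 120 N, or if a joint passes its speed limit or range.

## Robot

A 7-joint arm with a two-finger parallel gripper is mounted at the origin on a cart in front of the work surface, level with it; the furniture and walls round the work are solid. World frame = base frame: x ahead of the robot, y to its left, z up, the work surface at z = 0. Lengths are in m, angles in degrees, forces in N, time in s.
With the tool pointing down it reaches from about 0.425 to 0.875 m from the base axis. Payload 4.7 kg.
Tool frame: the origin (TCP) lies between the finger pads; the fingertips stand 17 mm ahead of it and the grasp point (between the pads) lies 2 mm behind it; z points along the fingers, y is the line along which they close (so a half turn about z gives the same grasp; the last joint's range is limited). The gripper opens to 87 mm and grips with 3 to 60 N. Pads are 19 mm wide; open, the fingers measure 117 mm over their backs; the gripper's body (75 mm by 190 mm) begins 51 mm behind the grasp point.
Start: joints at [68.073, 18.392, -4.016, 83.108, 1.295, 78.541, -3.26], TCP at [0.251, -0.6, 0.24] pointing down, gripper open.
Joint ranges: [-163.93, 163.93], [-17.29, 119.83], [-79.2, 71.16], [3.27, 140.29], [-89.18, 269.18], [5.43, 117.66], [-154.24, 154.24]. Speed limits (degrees/s): [147.25, 147.25, 180, 180, 180, 180, 180].

## Interface

Orientations are given as [roll, pitch, yaw] about the fixed x, y, z axes, in that order (R = Rz(yaw) Ry(pitch) Rx(roll)).
In Python, from cell import env, cams gives the robot as it stands.
- The arm moves only by the shell command python3 -m pendant 'ROWS' [FORCE]. ROWS is JSON, a list of rows, each an object of numbers: "tx", "ty", "tz": the shift along the tool's x, y, z each as a share of 0.05 m, from -1 to 1; "spin": the turn about the tool's z as a share of 4 degrees, from -1 to 1; "claw": the closure, from 0 (fully open) to 1 (shut). A call has 1 to 10 rows; each row shifts and turns the commanded pose from where the row before left it, along the tool's axes as they then stand; what a row does not reach is not made up. A row lasts 1/8 s, in which the tool goes at most 62.5 mm and 10.7 degrees, less where a joint would pass 70% of its speed; a pose out of reach is approached as far as the arm can. A call with a number of a shift or a turn outside -1 to 1 is refused whole. A call with a gripper value outside its range is refused whole. The fingers move at their own pace and stop on an object; FORCE is the grip in N (left out, the last holds). Time passes only in rows, so rows that do not move let the fingers close. It gives the time, the measured TCP pose, the force, the opening and the grip force at its end, in the units of the state.
- env.get_obs(): the state, without advancing time (a new reading comes with each control period).
- cams.read_camera(name): name is "scene" or "top" or "wrist"; returns the picture (384x512x3 uint8, red, green, blue); there is no depth.
- cams.camera_info(name): a dict with "fx", "fy", "cx", "cy" (pixels), "rvec" (rotation vector, rad) and "tvec" (3), from world to camera coordinates, as OpenCV has them. Camera axes: x right, y down, z forward; pixel columns grow to the right and rows downward; lengths in m; the calibration is good to about 2 mm. The wrist camera is an equidistant fisheye: a pixel r from the principal point sees the ray r / f radians off the axis. A picture is of the moment at which its call begins: read the wrist's pose just before it. camera_info takes no time and is no camera call; for the wrist camera it gives the pose at the moment of the call.
- env.sign_off(): hands the job in; it is judged then, once.
The state is a dict: "time_s": time; "qpos": joint angles; "joint_velocities": joint speeds; "effort": joint torques, N m; "tool_pos": TCP position; "tool_rot": TCP orientation; "force": force on the tool from outside, world axes, zero at the start; "wrist_torque": the same for the moment, N m; "grip_width": finger opening in m; "grasp_force": force on a finger pad.
Only numpy, scipy, OpenCV 4.12 (cv2) and the standard library are available. Lean on these libraries where they do the work, as an engineer would, in place of code of your own. Each camera call takes 0.05 s, during which the arm holds its last target. There are 200 camera calls.

## Working session

There is one attempt and no reset: what is moved stays moved. The work goes in short steps, Python scripts to look and compute and a shell command to move; the robot and the scene stay as the last step left them, time stands still between calls to the robot, and variables do not carry over. Pictures are saved under pics/ and viewed, at most 10 in all, crops included, and the job is handed in when it is done.

```bash
mkdir -p pics; ls; python3 - <<'E'
from cell import env,cams
import cv2,numpy as np
o=env.get_obs();print({k:np.round(v,3).tolist() for k,v in o.items()})
for n in ("scene","top"):
    im=cams.read_camera(n);cv2.imwrite(f"pics/{n}0.png",im[:,:,::-1]);i=cams.camera_info(n);print(n,{k:np.round(v,3).tolist() for k,v in i.items()})
E
```

```text
pics
{'time_s': 0.0, 'qpos': [68.075, 18.439, -4.015, 83.177, 1.296, 78.54, -3.26], 'joint_velocities': [-0.117, -0.062, 0.067, 0.124, -0.098, 0.128, 0.028], 'effort': [-0.0, -49.129, -0.404, -31.254, -0.064, 0.044, 0.0], 'tool_pos': [0.251, -0.599, 0.238], 'tool_rot': [-179.89, 0.007, 22.735], 'force': [0.43, -0.363, -0.071], 'wrist_torque': [0.07, 0.01, -0.059], 'grasp_force': 0.0, 'grip_width': 0.087}
scene {'fx': 390.938, 'fy': 390.938, 'cx': 261.311, 'cy': 187.01, 'rvec': [0.835, -2.452, 1.225], 'tvec': [0.494, 0.23, 1.239]}
top {'fx': 390.33, 'fy': 390.33, 'cx': 251.293, 'cy': 189.686, 'rvec': [1.504, -2.41, 0.561], 'tvec': [0.322, 0.435, 1.236]}
```

View pics/scene0.png

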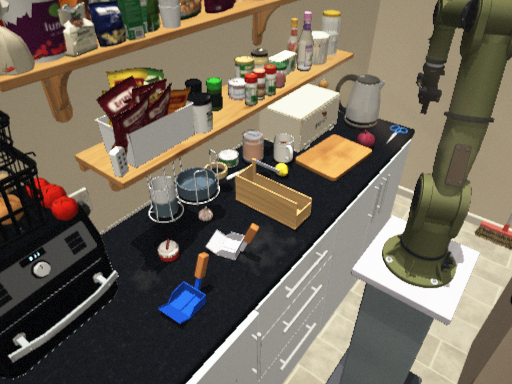

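View pics/top0.png

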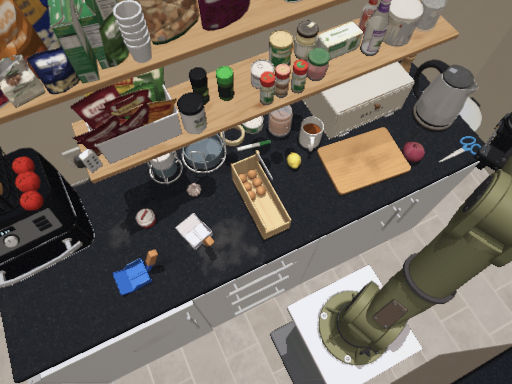

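The scoop candidates are the silver pan at scene (228,243) / top (195,230) and the blue one at scene (183,302) / top (132,277). The silver one fits "aluminium", and the blue one is the look-alike. The bin is at top (262,195), the board at top (363,160), the lemon at top (294,160), the garlic at top (194,190) and the timer at top (146,218). I'll confirm in an enlarged crop.

```bash
cat > h.py <<'E'
import cv2,numpy as np
from cell import env,cams
from scipy.spatial.transform import Rotation as Ro
def info(n):
    i=cams.camera_info(n);K=np.array([[i['fx'],0,i['cx']],[0,i['fy'],i['cy']],[0,0,1.]])
    return K,cv2.Rodrigues(np.array(i['rvec'],float))[0],np.array(i['tvec'],float)
def ray(n,u,v,I=None):
    K,R,t=I or info(n)
    x=(u-K[0,2])/K[0,0];y=(v-K[1,2])/K[1,1]
    if n=="wrist":
        r=np.hypot(x,y)+1e-12;d=np.array([x/r*np.sin(r),y/r*np.sin(r),np.cos(r)])
    else: d=np.array([x,y,1.])
    d=R.T@d;return -R.T@t,d/np.linalg.norm(d)
def plane(n,u,v,z,I=None):
    c,d=ray(n,u,v,I);return c+d*(z-c[2])/d[2]
def tri(*obs):
    A=np.zeros((3,3));b=np.zeros(3)
    for o in obs:
        c,d=ray(*o);M=np.eye(3)-np.outer(d,d);A+=M;b+=M@c
    p=np.linalg.solve(A,b);return p
def proj(n,p,I=None):
    K,R,t=I or info(n);q=R@np.asarray(p,float)+t
    if n=="wrist":
        r=np.hypot(q[0],q[1]);th=np.arctan2(r,q[2]);return K[0,2]+K[0,0]*th*q[0]/r,K[1,2]+K[1,1]*th*q[1]/r
    return K[0,0]*q[0]/q[2]+K[0,2],K[1,1]*q[1]/q[2]+K[1,2]
E
python3 - <<'E'
import cv2,numpy as np
from h import *
s=cv2.imread("pics/scene0.png");t=cv2.imread("pics/top0.png")
a=cv2.resize(s[155:265,195:325],None,fx=3.05,fy=3.05,interpolation=cv2.INTER_CUBIC)
b=cv2.resize(t[145:255,170:300],None,fx=3.05,fy=3.05,interpolation=cv2.INTER_CUBIC)
cv2.imwrite("pics/c1.png",np.hstack([a,b]))
for n,u,v in [("top",146,218),("top",194,190),("top",294,160),("top",132,277)]: print(n,u,v,plane(n,u,v,.02).round(3))
for n in("top","scene"):
  c,d=ray(n,256,192);print(n,c.round(3),d.round(3))
E
```

```text
top 146 218 [0.632 0.465 0.02 ]
top 194 190 [0.66 0.27 0.02]
top 294 160 [ 0.61  -0.121  0.02 ]
top 132 277 [0.453 0.576 0.02 ]
top [-0.005  0.354  1.302] [ 0.391 -0.199 -0.899]
scene [-0.114  0.981  0.925] [ 0.484 -0.624 -0.613]
```

View pics/c1.png

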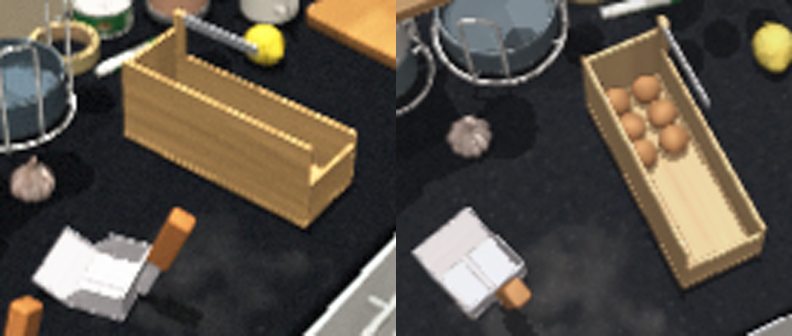

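The crop confirms the silver scoop, with its nose at top (up-left) and its orange grip at crop b (515,292), crop a (173,238). The bin's far end is away from the robot and holds six walnuts. The blade is on its right side, running from crop b (664,20) to (709,104).

```bash
python3 - <<'E'
from h import *
B=lambda x,y:((x-396)/3.05+170-.3,y/3.05+145-.3)
A=lambda x,y:(x/3.05+195-.3,y/3.05+155-.3)
for nm,p,z in [("bin FL out",(585,62),.112),("bin NL out",(687,284),.05),("NL top?",(688,262),.115),("NR low",(764,228),.068),("FR",(660,36),.11),("blade free",(709,104),.127),("blade post",(666,22),.134),("lipL?",(413,253),.024),("lipR?",(470,208),.024),("rearR top",(525,270),.034),("rearL top",(468,318),.034)]:
    print(nm,plane("top",*B(*p),z).round(4))
for nm,p,z in [("bin FL top",(125,64),.115),("bin NLtop",(312,150),.115),("NL bottom",(306,226),0.),("FL bottom",(126,133),0),("NR low",(354,131),.075),("blade free",(258,48),.12),("post top",(180,12),.134),("lip",(33,277),.024),("lip2",(63,228),.024)]:
    print("sc",nm,plane("scene",*A(*p),z).round(4))
print("grip",tri(("top",*B(515,292)),("scene",*A(172,238))))
print("blade free",tri(("top",*B(709,104)),("scene",*A(258,48))))
im=cv2.imread("pics/top0.png");hsv=cv2.cvtColor(im,cv2.COLOR_BGR2HSV)
def mask(img,lo,hi,box):
    m=cv2.inRange(cv2.cvtColor(img,cv2.COLOR_BGR2HSV),lo,hi);k=np.zeros_like(m);x0,y0,x1,y1=box;k[y0:y1,x0:x1]=m[y0:y1,x0:x1];return k
m=mask(im,(10,150,120),(25,255,255),(310,110,420,200))
c=max(cv2.findContours(m,0,2)[0],key=cv2.contourArea);r=cv2.minAreaRect(c);print(r)
print("board",[plane("top",*q,.022).round(3).tolist() for q in cv2.boxPoints(r)])
s=cv2.imread("pics/scene0.png")
for n,i,bx in (("top",im,(190,225,225,255)),("scene",s,(240,220,265,255))):
    m=mask(i,(5,150,80),(18,255,255),bx);ys,xs=np.nonzero(m);print(n,"grip centroid",xs.mean(),ys.mean(),len(xs))
# walnuts
for p in [(615,101),(646,88),(662,112),(630,125),(674,138),(644,153)]: print("w",plane("top",*B(*p),.027).round(4))
E
```

```text
bin FL out [0.6446 0.1198 0.112 ]
bin NL out [0.3718 0.1245 0.05  ]
NL top? [0.3736 0.1244 0.115 ]
NR low [0.3872 0.0211 0.068 ]
FR [0.6389 0.0262 0.11  ]
blade free [0.5264 0.021  0.127 ]
blade post [0.6398 0.0183 0.134 ]
lipL? [0.5506 0.3843 0.024 ]
lipR? [0.5737 0.3046 0.024 ]
rearR top [0.4717 0.278  0.034 ]
rearL top [0.4478 0.357  0.034 ]
sc bin FL top [0.641  0.1264 0.115 ]
sc bin NLtop [0.382  0.1238 0.115 ]
sc NL bottom [0.3838 0.1194 0.    ]
sc FL bottom [0.6519 0.1167 0.    ]
sc NR low [0.3872 0.0231 0.075 ]
sc blade free [0.5337 0.0091 0.12  ]
sc post top [0.6414 0.0219 0.134 ]
sc lip [0.5531 0.3822 0.024 ]
sc lip2 [0.5789 0.3083 0.024 ]
grip [0.43238999 0.30077695 0.08980724]
blade free [0.52482821 0.02209516 0.13077611]
((317.0000305175781, 128.0), (8.049844741821289, 3.5777084827423096), 63.43495178222656)
board [[0.716, -0.267, 0.022], [0.717, -0.283, 0.022], [0.681, -0.278, 0.022], [0.68, -0.263, 0.022]]
top grip centroid nan nan 0
scene grip centroid 250.9685534591195 232.37106918238993 159
w [0.6255 0.0932 0.027 ]
w [0.6251 0.0515 0.027 ]
w [0.5869 0.0486 0.027 ]
w [0.588 0.091 0.027]
w [0.5492 0.0513 0.027 ]
w [0.5471 0.0922 0.027 ]<stdin>:18: RuntimeWarning: Mean of empty slice.
  ret = ret.dtype.type(ret / rcount)
```

```bash
python3 -m pendant '[{"spin":1,"tz":-0.3},{"spin":1,"tz":-0.3},{"spin":1,"tz":-0.3},{"spin":1,"tz":-0.3},{"spin":1},{"spin":0.68},{"tx":1},{"tx":1},{"tx":1},{"tx":1}]'; python3 -m pendant '[{"tx":1,"ty":-1},{"tx":0.5,"ty":-0.8},{"ty":-1},{"ty":-1},{"ty":-1},{"ty":-1},{"ty":-1},{"ty":-1},{"ty":-1},{"ty":-1}]'
python3 - <<'E'
from h import *
im=cv2.imread("pics/top0.png")
print(im[160,363],cv2.cvtColor(im[160:161,363:364],cv2.COLOR_BGR2HSV))
h=cv2.cvtColor(im,cv2.COLOR_BGR2HSV)
p=h[160,363].astype(int)
m=cv2.inRange(h,tuple((p-[5,70,60]).tolist()),tuple((p+[5,70,60]).tolist()));m[:126]=0;m[196:]=0;m[:,:312]=0;m[:,415:]=0
c=max(cv2.findContours(m,0,2)[0],key=cv2.contourArea);r=cv2.minAreaRect(c);print(r)
q=cv2.approxPolyDP(c,6,True)[:,0];print(q.tolist());P=[plane("top",*x,.022)[:2].round(3).tolist() for x in q];print("board",P,np.mean(P,0))
E
```

```text
[109 161 205] [[[ 16 119 205]]]
((363.89862060546875, 158.71046447753906), (51.01554870605469, 82.21006774902344), 70.70995330810547)
[[385, 128], [318, 149], [340, 192], [410, 168]]
board [[0.58, -0.514], [0.612, -0.227], [0.417, -0.205], [0.387, -0.494]] [ 0.499 -0.36 ]invalid input at $[0]: expected keys tx, ty, tz, spin, claw
invalid input at $[0]: expected keys tx, ty, tz, spin, claw
```

```bash
python3 -m pendant '[{"tx":0,"ty":0,"tz":-0.3,"spin":1,"claw":0},{"tx":0,"ty":0,"tz":-0.3,"spin":1,"claw":0},{"tx":0,"ty":0,"tz":-0.3,"spin":1,"claw":0},{"tx":0,"ty":0,"tz":-0.3,"spin":1,"claw":0},{"tx":0,"ty":0,"tz":0,"spin":1,"claw":0},{"tx":0,"ty":0,"tz":0,"spin":0.68,"claw":0},{"tx":1,"ty":0,"tz":0,"spin":0,"claw":0},{"tx":1,"ty":0,"tz":0,"spin":0,"claw":0},{"tx":1,"ty":0,"tz":0,"spin":0,"claw":0},{"tx":1,"ty":0,"tz":0,"spin":0,"claw":0}]'; python3 -m pendant '[{"tx":0.6,"ty":-0.8,"tz":0,"spin":0,"claw":0},{"tx":0.5,"ty":-0.8,"tz":0,"spin":0,"claw":0},{"tx":0,"ty":-1,"tz":0,"spin":0,"claw":0},{"tx":0,"ty":-1,"tz":0,"spin":0,"claw":0},{"tx":0,"ty":-1,"tz":0,"spin":0,"claw":0},{"tx":0,"ty":-1,"tz":0,"spin":0,"claw":0},{"tx":0,"ty":-1,"tz":0,"spin":0,"claw":0},{"tx":0,"ty":-1,"tz":0,"spin":0,"claw":0},{"tx":0,"ty":-1,"tz":0,"spin":0,"claw":0},{"tx":0,"ty":-1,"tz":0,"spin":0,"claw":0}]'
```

```text
time_s: 1.35
tool_pos: [0.4525, -0.5993, 0.2989]
tool_rot: [-180.0, 0.0, 0.0]
force: [-0.6, 0.2, -0.1]
grip_width: 0.0872
grasp_force: 0.0
time_s: 2.6
tool_pos: [0.5056, -0.1177, 0.2992]
tool_rot: [180.0, 0.0, 0.0]
force: [0.5, 0.1, 0.2]
grip_width: 0.0873
grasp_force: 0.0
```

```bash
python3 -m pendant '[{"tx":0,"ty":-1,"tz":0,"spin":0,"claw":0},{"tx":0,"ty":-1,"tz":0,"spin":0,"claw":0},{"tx":0,"ty":-1,"tz":0,"spin":0,"claw":0},{"tx":0,"ty":-1,"tz":0,"spin":0,"claw":0}]'; python3 -c "
from h import *
i=info('wrist');np.savez('w1.npz',*i);im=cams.read_camera('wrist');cv2.imwrite('pics/w1.png',im[:,:,::-1])
print((-i[1].T@i[2]).round(3),i[1].round(2))"
python3 -m pendant '[{"tx":-0.5,"ty":-1,"tz":0,"spin":0,"claw":0},{"tx":-0.5,"ty":-1,"tz":0,"spin":0,"claw":0},{"tx":-0.5,"ty":-1,"tz":0,"spin":0,"claw":0},{"tx":0,"ty":-0.8,"tz":0,"spin":0,"claw":0},{"tx":0,"ty":0,"tz":0,"spin":-1,"claw":0},{"tx":0,"ty":0,"tz":0,"spin":-1,"claw":0},{"tx":0,"ty":0,"tz":0,"spin":-1,"claw":0},{"tx":0,"ty":0,"tz":0,"spin":-0.75,"claw":0}]'
python3 -c "
from h import *
i=info('wrist');np.savez('w2.npz',*i);im=cams.read_camera('wrist');cv2.imwrite('pics/w2.png',im[:,:,::-1])
a=cv2.imread('pics/w1.png');b=cv2.imread('pics/w2.png');cv2.imwrite('pics/w12.png',np.vstack([a,b])[:,:][:,:] if 0 else cv2.resize(np.hstack([a[:,60:460],b[:,60:460]]),(800,384)))"
```

```text
time_s: 3.1
tool_pos: [0.5056, 0.082, 0.2993]
tool_rot: [180.0, 0.0, 0.0]
force: [-0.1, -0.5, 0.3]
grip_width: 0.0871
grasp_force: 0.0
[0.585 0.083 0.445] [[-0.   -1.    0.  ]
 [-0.96  0.    0.29]
 [-0.29 -0.   -0.96]]
time_s: 4.15
tool_pos: [0.4308, 0.2702, 0.2991]
tool_rot: [180.0, 0.1, 15.1]
force: [0.4, -0.2, 0.5]
grip_width: 0.0874
grasp_force: 0.0
```

View pics/w12.png

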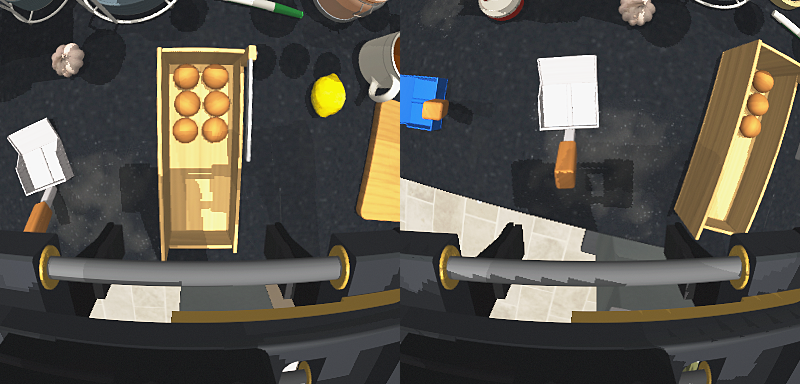

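The left half (w1) shows the bin with its blade at (249,62–161) and the walnuts in two columns. The right half (w2) shows the silver scoop's pan at (540–597, 56–130) with its grip at (566,165).

```bash
python3 - <<'E'
from h import *
def L(f): d=np.load(f);return d['arr_0'],d['arr_1'],d['arr_2']
I=L('w1.npz');J=L('w2.npz')
f=lambda x,y,z:plane('wrist',x+60,y,z,I).round(4)
g=lambda x,y,z:plane('wrist',x-340,y,z,J).round(4)
for n,a in dict(FL=(157,48,.113),NLtop=(163,256,.115),NRlow=(236,250,.075),bladeFree=(249,161,.134),bladePost=(251,62,.134),w=(186,77,.023),w2=(216,77,.023),w5=(185,130,.023),w6=(215,129,.023)).items(): print(n,f(*a))
for n,a in dict(lipL=(538,57,.024),lipR=(597,56,.024),rearL=(539,131,.034),rearR=(598,129,.034),gripTopEnd=(577,143,.12),g2=(557,145,.12),gm=(566,165,.095)).items(): print(n,g(*a))
a=cv2.imread('pics/w2.png');h=cv2.cvtColor(a,cv2.COLOR_BGR2HSV);m=cv2.inRange(h,(5,120,60),(18,255,255));k=np.zeros_like(m);k[135:195,205:250]=m[135:195,205:250]
ys,xs=np.nonzero(k);print(xs.mean(),ys.mean(),len(xs),plane('wrist',xs.mean(),ys.mean(),.095,J))
s=cv2.imread('pics/scene0.png');h=cv2.cvtColor(s,cv2.COLOR_BGR2HSV)
u,v=250.97,232.37
c1,d1=ray('scene',u,v);c2,d2=ray('wrist',xs.mean(),ys.mean(),J)
M=lambda d:np.eye(3)-np.outer(d,d)
print('grip tri',np.linalg.solve(M(d1)+M(d2),M(d1)@c1+M(d2)@c2))
E
```

```text
FL [0.65  0.123 0.113]
NLtop [0.4011 0.1218 0.115 ]
NRlow [0.388  0.0235 0.075 ]
bladeFree [0.5259 0.0235 0.134 ]
bladePost [0.6316 0.0234 0.134 ]
w [0.6246 0.0934 0.023 ]
w2 [0.6248 0.0517 0.023 ]
w5 [0.5493 0.0951 0.023 ]
w6 [0.5508 0.0527 0.023 ]
lipL [0.5551 0.3852 0.024 ]
lipR [0.5757 0.3053 0.024 ]
rearL [0.4535 0.3559 0.034 ]
rearR [0.4765 0.2772 0.034 ]
gripTopEnd [0.4622 0.2984 0.12  ]
g2 [0.4545 0.3193 0.12  ]
gm [0.4295 0.3051 0.095 ]
225.452850877193 164.91228070175438 912 [0.42947145 0.30580504 0.095     ]
grip tri [0.42946882 0.305446   0.09637372]
```

```bash
python3 -m pendant '[{"tx":0.16,"ty":-0.69,"tz":0,"spin":0,"claw":0},{"tx":0,"ty":0,"tz":1,"spin":0,"claw":0},{"tx":0,"ty":0,"tz":1,"spin":0,"claw":0},{"tx":0,"ty":0,"tz":1,"spin":0,"claw":0},{"tx":0,"ty":0,"tz":1,"spin":0,"claw":0},{"tx":0,"ty":0,"tz":0.19,"spin":0,"claw":0},{"tx":0,"ty":0,"tz":0,"spin":0,"claw":0.6},{"tx":0,"ty":0,"tz":0,"spin":0,"claw":1},{"tx":0,"ty":0,"tz":0,"spin":0,"claw":1},{"tx":0,"ty":0,"tz":0,"spin":0,"claw":1}]' 60; python3 -m pendant '[{"tx":0,"ty":0,"tz":0,"spin":0,"claw":1},{"tx":0,"ty":0,"tz":0,"spin":0,"claw":1}]'
```

```text
time_s: 5.45
tool_pos: [0.4303, 0.3062, 0.091]
tool_rot: [180.0, -0.1, 15.0]
force: [1.0, -0.2, -0.9]
grip_width: 0.0549
grasp_force: 0.0
time_s: 5.7
tool_pos: [0.4298, 0.3059, 0.0901]
tool_rot: [180.0, -0.0, 15.0]
force: [-0.3, -0.3, 0.1]
grip_width: 0.035
grasp_force: 0.0
```

Now finish closing and do a 60 N lift of 5 cm to test whether the scoop stays level.

```bash
python3 -m pendant '[{"tx":0,"ty":0,"tz":0,"spin":0,"claw":1},{"tx":0,"ty":0,"tz":0,"spin":0,"claw":1},{"tx":0,"ty":0,"tz":0,"spin":0,"claw":1}]'; python3 -m pendant '[{"tx":0,"ty":0,"tz":-0.4,"spin":0,"claw":1},{"tx":0,"ty":0,"tz":-0.6,"spin":0,"claw":1},{"tx":0,"ty":0,"tz":0,"spin":0,"claw":1},{"tx":0,"ty":0,"tz":0,"spin":0,"claw":1}]'
python3 -c "
from h import *
i=info('wrist');np.savez('w3.npz',*i);im=cams.read_camera('wrist');cv2.imwrite('pics/w3.png',im[:,:,::-1]);s=cams.read_camera('scene')[:,:,::-1];cv2.imwrite('pics/s3.png',s)
print(env.get_obs()['wrist_torque'])
cv2.imwrite('pics/c3.png',np.hstack([im[40:240,140:340,::-1].repeat(2,0).repeat(2,1),cv2.resize(s[170:270,190:290],(400,400))]))"
```

```text
time_s: 6.08
tool_pos: [0.4297, 0.306, 0.09]
tool_rot: [-180.0, 0.0, 15.0]
force: [1.2, -0.4, 1.5]
grip_width: 0.0216
grasp_force: 59.7
time_s: 6.58
tool_pos: [0.4295, 0.3055, 0.1398]
tool_rot: [180.0, 0.0, 15.0]
force: [-0.2, -0.7, -1.8]
grip_width: 0.0216
grasp_force: 59.7
[-0.06047521  0.12771827  0.05664929]
```

View pics/c3.png

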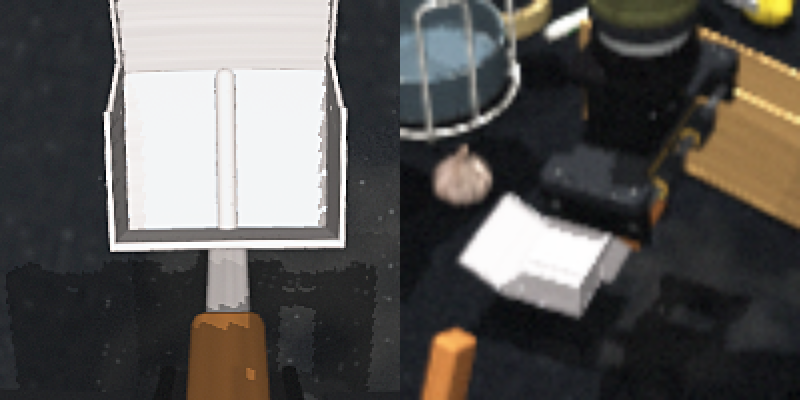

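```bash
cat > tilt.py <<'E'
# predict wrist pixels (rear top outer edge mid, wall corners, lip tip) for scoop tilt (nose down +)
from h import *
def pose(o,th,dz=.0):  # grip point at grasp point
    yaw=np.radians(o['tool_rot'][2]);g=np.array(o['tool_pos'])+[0,0,.002+dz]
    R=Ro.from_euler('zy',[yaw,np.radians(th)]).as_matrix()
    return R,g-R@np.array([-.078,0,.091])
P=dict(rear=(-.041,0,.034),rearL=(-.041,.041,.034),rearR=(-.041,-.041,.034),floorfront=(.024,0,.003),lip=(.062,0,.024))
if __name__=="__main__":
    import sys
    o=env.get_obs();I=info('wrist')
    for th in map(float,sys.argv[1:]):
        R,p=pose(o,th);print(th,{k:np.round(proj('wrist',p+R@np.array(v),I)).astype(int).tolist() for k,v in P.items()})
E
python3 tilt.py -5 0 5 10; python3 -c "
import cv2;a=cv2.imread('pics/w3.png').min(2);print(a[0:180:3,254].tolist()); print(a[::2,235][:90].tolist())"
```

```text
-5.0 {'rear': [257, 161], 'rearL': [197, 161], 'rearR': [317, 162], 'floorfront': [257, 65], 'lip': [257, 10]}
0.0 {'rear': [255, 167], 'rearL': [196, 167], 'rearR': [313, 167], 'floorfront': [254, 76], 'lip': [254, 21]}
5.0 {'rear': [253, 173], 'rearL': [195, 174], 'rearR': [310, 173], 'floorfront': [252, 86], 'lip': [252, 33]}
10.0 {'rear': [251, 179], 'rearL': [194, 180], 'rearR': [307, 179], 'floorfront': [249, 97], 'lip': [250, 45]}
[41, 39, 37, 36, 37, 35, 41, 255, 221, 219, 223, 225, 226, 223, 221, 226, 226, 225, 219, 226, 223, 226, 222, 224, 222, 218, 240, 242, 242, 242, 243, 243, 243, 243, 244, 244, 244, 244, 244, 244, 244, 243, 244, 244, 244, 244, 244, 245, 244, 244, 244, 255, 110, 94, 249, 175, 183, 169, 170, 171]
[42, 39, 40, 37, 38, 39, 36, 32, 37, 34, 18, 255, 222, 223, 219, 221, 222, 225, 228, 223, 222, 222, 225, 226, 222, 230, 223, 218, 220, 226, 224, 223, 224, 223, 226, 222, 221, 214, 245, 243, 243, 243, 243, 243, 243, 243, 243, 243, 243, 243, 243, 243, 243, 243, 243, 243, 243, 243, 243, 243, 243, 243, 243, 243, 243, 244, 243, 243, 243, 243, 244, 243, 243, 243, 243, 243, 250, 140, 112, 109, 119, 252, 147, 54, 55, 56, 54, 46, 33, 35]
```

The lip is at row 21, which matches a tilt of 0°, so 60 N holds the scoop level. I'll set it back down, grip lightly, and roll it nose-down 30° about the floor edge.

```bash
python3 -m pendant '[{"tx":0,"ty":0,"tz":0.6,"spin":0,"claw":1},{"tx":0,"ty":0,"tz":0.38,"spin":0,"claw":1},{"tx":0,"ty":0,"tz":0,"spin":0,"claw":1}]'; python3 -m pendant '[{"tx":0,"ty":0,"tz":0,"spin":0,"claw":1},{"tx":0.115,"ty":0,"tz":-0.11,"spin":0,"claw":1},{"tx":0.115,"ty":0,"tz":-0.11,"spin":0,"claw":1},{"tx":0.115,"ty":0,"tz":-0.11,"spin":0,"claw":1},{"tx":0.133,"ty":0,"tz":-0.088,"spin":0,"claw":1},{"tx":0.133,"ty":0,"tz":-0.088,"spin":0,"claw":1},{"tx":0.133,"ty":0,"tz":-0.088,"spin":0,"claw":1},{"tx":0,"ty":0,"tz":0,"spin":0,"claw":1}]' 6
python3 tilt.py 0 10 20 30;python3 -c "
from h import *
im=cams.read_camera('wrist')[:,:,::-1];cv2.imwrite('pics/w4.png',im);a=im.min(2);print(a[0:200:3,254].tolist())"
```

```text
time_s: 7.05
tool_pos: [0.4286, 0.3056, 0.0894]
tool_rot: [180.0, 0.2, 15.1]
force: [-0.3, -0.5, -1.3]
grip_width: 0.0213
grasp_force: 60.0
time_s: 8.05
tool_pos: [0.4665, 0.3158, 0.1211]
tool_rot: [-180.0, -0.1, 15.0]
force: [0.2, 0.4, -0.6]
grip_width: 0.0221
grasp_force: 6.0
0.0 {'rear': [255, 167], 'rearL': [196, 168], 'rearR': [314, 167], 'floorfront': [255, 76], 'lip': [255, 22]}
10.0 {'rear': [251, 179], 'rearL': [194, 180], 'rearR': [307, 179], 'floorfront': [249, 97], 'lip': [250, 46]}
20.0 {'rear': [247, 193], 'rearL': [191, 193], 'rearR': [301, 192], 'floorfront': [244, 119], 'lip': [245, 69]}
30.0 {'rear': [243, 206], 'rearL': [189, 207], 'rearR': [296, 206], 'floorfront': [238, 141], 'lip': [239, 93]}
[26, 26, 23, 24, 25, 24, 34, 36, 36, 37, 39, 34, 36, 35, 31, 35, 34, 37, 38, 39, 39, 40, 36, 38, 30, 253, 238, 238, 238, 238, 238, 238, 238, 238, 237, 236, 238, 238, 236, 239, 239, 227, 239, 240, 239, 239, 239, 239, 239, 239, 239, 239, 239, 239, 240, 230, 231, 231, 232, 234, 241, 200, 139, 143, 135, 89, 93]
```

```bash
python3 -m pendant '[{"tx":0.146,"ty":0,"tz":-0.063,"spin":0,"claw":1},{"tx":0.146,"ty":0,"tz":-0.063,"spin":0,"claw":1},{"tx":0.14,"ty":0,"tz":-0.06,"spin":0,"claw":1},{"tx":0,"ty":0,"tz":0,"spin":0,"claw":1}]' 6
python3 -m pendant '[{"tx":0,"ty":0,"tz":0,"spin":0,"claw":1},{"tx":0,"ty":0,"tz":-0.2,"spin":0,"claw":1},{"tx":0,"ty":0,"tz":-0.2,"spin":0,"claw":1},{"tx":0,"ty":0,"tz":-0.2,"spin":0,"claw":1}]' 60
python3 tilt.py 28 30 32;python3 -c "
from h import *
im=cams.read_camera('wrist')[:,:,::-1];cv2.imwrite('pics/w4.png',im);a=im.min(2);print(a[60:240:3,254].tolist());print(a[110,150:350:4].tolist())"
```

```text
time_s: 8.6
tool_pos: [0.4873, 0.3213, 0.1302]
tool_rot: [-180.0, -0.0, 15.0]
force: [0.5, 0.1, -2.6]
grip_width: 0.0218
grasp_force: 6.0
time_s: 9.1
tool_pos: [0.4867, 0.3213, 0.1612]
tool_rot: [-180.0, -0.1, 15.0]
force: [-0.3, 0.6, -1.8]
grip_width: 0.0217
grasp_force: 60.0
28.0 {'rear': [244, 204], 'rearL': [189, 204], 'rearR': [297, 203], 'floorfront': [239, 137], 'lip': [241, 89]}
30.0 {'rear': [243, 206], 'rearL': [189, 207], 'rearR': [296, 206], 'floorfront': [238, 141], 'lip': [239, 93]}
32.0 {'rear': [242, 209], 'rearL': [188, 210], 'rearR': [295, 208], 'floorfront': [237, 146], 'lip': [238, 98]}
[39, 35, 40, 35, 36, 37, 255, 240, 240, 240, 240, 241, 240, 240, 240, 240, 239, 241, 240, 240, 241, 240, 221, 241, 241, 241, 241, 241, 241, 242, 241, 241, 242, 241, 233, 232, 232, 232, 233, 236, 243, 142, 142, 141, 113, 134, 95, 97, 96, 99, 98, 71, 34, 35, 38, 37, 35, 37, 36, 37]
[41, 39, 37, 40, 48, 35, 41, 41, 39, 41, 37, 40, 38, 41, 20, 179, 240, 241, 240, 241, 241, 240, 241, 240, 241, 241, 240, 241, 240, 240, 240, 241, 241, 241, 241, 240, 241, 218, 16, 36, 38, 39, 36, 38, 42, 39, 37, 37, 40, 36]
```

```bash
python3 -c "
from h import *
im=cv2.imread('pics/w4.png');s=cams.read_camera('scene')[:,:,::-1]
cv2.imwrite('pics/c4.png',np.hstack([cv2.resize(im[60:260,150:350],(400,400)),cv2.resize(s[170:270,190:290],(400,400))]))"
```

```text
(no output)
```

View pics/c4.png

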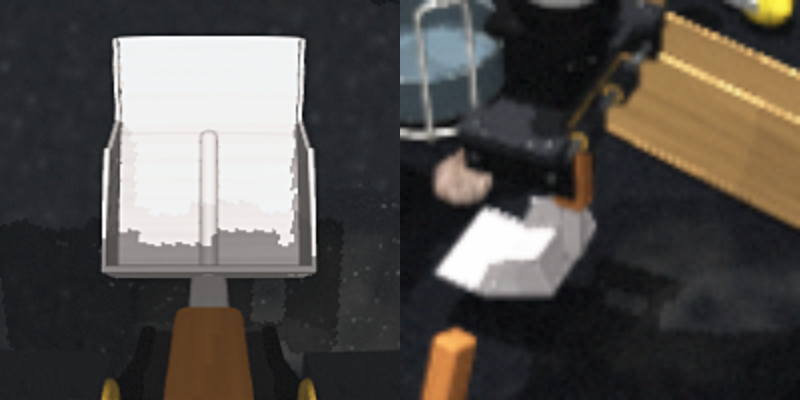

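Tilt is about 23° (lip row 79, fold row 126), because it slid at the end. I'll hold it just above the counter and relax to 3 N, so gravity swings the nose down until the counter stops it at about 30°.

```bash
python3 -m pendant '[{"tx":0,"ty":0,"tz":0.3,"spin":0,"claw":1},{"tx":0,"ty":0,"tz":0.32,"spin":0,"claw":1}]'; python3 -m pendant '[{"tx":0,"ty":0,"tz":0,"spin":0,"claw":1},{"tx":0,"ty":0,"tz":0,"spin":0,"claw":1},{"tx":0,"ty":0,"tz":0,"spin":0,"claw":1},{"tx":0,"ty":0,"tz":0,"spin":0,"claw":1}]' 3
python3 -m pendant '[{"tx":0,"ty":0,"tz":0,"spin":0,"claw":1},{"tx":0,"ty":0,"tz":0,"spin":0,"claw":1}]' 60
python3 tilt.py 23 28 30 32;python3 -c "
from h import *
im=cams.read_camera('wrist')[:,:,::-1];cv2.imwrite('pics/w4.png',im);a=im.min(2);print(a[60:240:2,235].tolist())"
```

```text
time_s: 9.45
tool_pos: [0.4861, 0.3206, 0.1273]
tool_rot: [180.0, 0.1, 15.0]
force: [-0.3, -0.0, -2.3]
grip_width: 0.0218
grasp_force: 60.0
time_s: 9.95
tool_pos: [0.4868, 0.3214, 0.1294]
tool_rot: [-180.0, -0.0, 15.0]
force: [-0.0, 1.2, -0.9]
grip_width: 0.0222
grasp_force: 3.0
time_s: 10.2
tool_pos: [0.4867, 0.3214, 0.1294]
tool_rot: [-180.0, -0.0, 15.0]
force: [0.8, 0.0, 0.1]
grip_width: 0.0215
grasp_force: 60.0
23.0 {'rear': [246, 197], 'rearL': [191, 197], 'rearR': [300, 196], 'floorfront': [242, 126], 'lip': [243, 77]}
28.0 {'rear': [244, 204], 'rearL': [189, 204], 'rearR': [297, 203], 'floorfront': [239, 137], 'lip': [240, 89]}
30.0 {'rear': [243, 206], 'rearL': [189, 207], 'rearR': [296, 206], 'floorfront': [238, 141], 'lip': [239, 93]}
32.0 {'rear': [242, 209], 'rearL': [188, 210], 'rearR': [295, 208], 'floorfront': [237, 146], 'lip': [238, 98]}
[49, 44, 45, 46, 47, 46, 42, 46, 44, 49, 49, 50, 50, 25, 255, 247, 247, 247, 247, 247, 247, 247, 247, 247, 247, 247, 247, 247, 247, 247, 247, 247, 247, 247, 247, 247, 247, 238, 247, 247, 247, 247, 247, 247, 247, 247, 247, 247, 247, 247, 247, 247, 247, 243, 244, 244, 245, 245, 245, 245, 252, 171, 167, 173, 171, 171, 173, 173, 135, 165, 124, 109, 135, 32, 33, 35, 37, 54, 40, 42, 39, 41, 36, 29, 33, 32, 35, 36, 38, 40]
```

```bash
python3 -m pendant '[{"tx":0,"ty":0,"tz":0,"spin":0,"claw":1},{"tx":0.03,"ty":0,"tz":-0.06,"spin":0,"claw":1},{"tx":0.03,"ty":0,"tz":-0.06,"spin":0,"claw":1},{"tx":0,"ty":0,"tz":0,"spin":0,"claw":1},{"tx":0,"ty":0,"tz":0,"spin":0,"claw":1}]' 3
python3 -m pendant '[{"tx":0,"ty":0,"tz":0,"spin":0,"claw":1},{"tx":0,"ty":0,"tz":0,"spin":0,"claw":1}]' 60
python3 -c "
from h import *
im=cams.read_camera('wrist')[:,:,::-1];cv2.imwrite('pics/w4.png',im);a=im.min(2);print(list(enumerate(a[60:240:2,235].tolist()))[8:80:1])"
```

```text
time_s: 10.88
tool_pos: [0.4897, 0.3219, 0.1354]
tool_rot: [180.0, -0.0, 15.0]
force: [-0.2, -0.5, 1.5]
grip_width: 0.0221
grasp_force: 3.0
time_s: 11.12
tool_pos: [0.4896, 0.3219, 0.1353]
tool_rot: [180.0, -0.0, 15.0]
force: [-0.5, -1.0, 2.3]
grip_width: 0.0214
grasp_force: 60.0
[(8, 47), (9, 49), (10, 52), (11, 54), (12, 54), (13, 55), (14, 55), (15, 51), (16, 48), (17, 53), (18, 54), (19, 49), (20, 255), (21, 248), (22, 247), (23, 247), (24, 247), (25, 247), (26, 247), (27, 247), (28, 247), (29, 247), (30, 247), (31, 247), (32, 247), (33, 247), (34, 247), (35, 247), (36, 247), (37, 247), (38, 247), (39, 247), (40, 247), (41, 247), (42, 247), (43, 247), (44, 247), (45, 247), (46, 247), (47, 247), (48, 247), (49, 247), (50, 247), (51, 247), (52, 246), (53, 246), (54, 245), (55, 246), (56, 246), (57, 246), (58, 245), (59, 249), (60, 189), (61, 182), (62, 183), (63, 185), (64, 182), (65, 187), (66, 178), (67, 180), (68, 183), (69, 184), (70, 182), (71, 185), (72, 146), (73, 195), (74, 120), (75, 127), (76, 125), (77, 48), (78, 47), (79, 47)]
```

```bash
python3 -m pendant '[{"tx":0,"ty":0,"tz":-0.5,"spin":0,"claw":1},{"tx":0,"ty":0,"tz":-0.8,"spin":0,"claw":1},{"tx":0,"ty":0,"tz":-0.8,"spin":0.5,"claw":1},{"tx":0,"ty":0,"tz":-0.7,"spin":0.5,"claw":1},{"tx":0,"ty":0,"tz":0,"spin":1,"claw":1},{"tx":0,"ty":0,"tz":0,"spin":1,"claw":1},{"tx":0,"ty":0,"tz":0,"spin":0.75,"claw":1},{"tx":-0.3,"ty":0.6,"tz":0,"spin":0,"claw":1},{"tx":-0.3,"ty":0.8,"tz":0,"spin":0,"claw":1},{"tx":-0.3,"ty":0.8,"tz":0,"spin":0,"claw":1}]';  python3 -m pendant '[{"tx":-0.3,"ty":0.8,"tz":0,"spin":0,"claw":1},{"tx":0,"ty":0.8,"tz":0,"spin":0,"claw":1},{"tx":0,"ty":0.8,"tz":0,"spin":0,"claw":1},{"tx":0,"ty":0.4,"tz":0,"spin":0,"claw":1},{"tx":0,"ty":0,"tz":0,"spin":0,"claw":1}]'
python3 tilt.py 30 33 36;python3 -c "
from h import *
im=cams.read_camera('wrist')[:,:,::-1];cv2.imwrite('pics/w5.png',im)"
```

```text
time_s: 12.42
tool_pos: [0.4434, 0.2109, 0.274]
tool_rot: [180.0, 0.1, 0.1]
force: [0.2, -0.8, -2.6]
grip_width: 0.0215
grasp_force: 60.0
time_s: 13.05
tool_pos: [0.4291, 0.0705, 0.2744]
tool_rot: [180.0, 0.1, -0.2]
force: [0.7, 0.4, -1.5]
grip_width: 0.0219
grasp_force: 60.0
30.0 {'rear': [255, 207], 'rearL': [201, 207], 'rearR': [309, 207], 'floorfront': [255, 143], 'lip': [255, 96]}
33.0 {'rear': [255, 212], 'rearL': [202, 212], 'rearR': [308, 211], 'floorfront': [255, 150], 'lip': [255, 103]}
36.0 {'rear': [255, 216], 'rearL': [202, 216], 'rearR': [308, 216], 'floorfront': [255, 157], 'lip': [255, 111]}
```

View pics/w5.png

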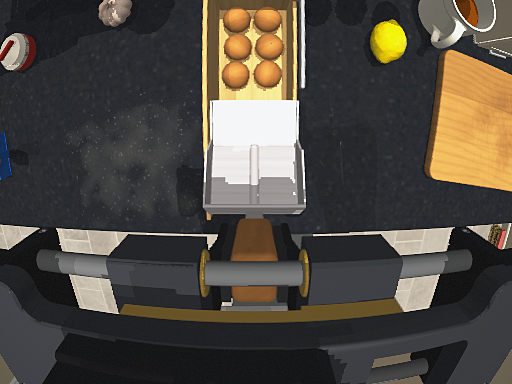

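The lip is at row 100, centred at column 255, so the tilt is about 32° and the scoop is aligned with the bin. The walnuts are at rows 20–75. I'll descend in front of them.

```bash
python3 -m pendant '[{"tx":0,"ty":-0.03,"tz":0.6,"spin":0,"claw":1},{"tx":0,"ty":0,"tz":0.8,"spin":0,"claw":1},{"tx":0,"ty":0,"tz":0.8,"spin":0,"claw":1},{"tx":0,"ty":0,"tz":0.2,"spin":0,"claw":1},{"tx":0,"ty":0,"tz":0.1,"spin":0,"claw":1},{"tx":0,"ty":0,"tz":0,"spin":0,"claw":1}]';python3 -m pendant '[{"tx":0,"ty":0,"tz":0.1,"spin":0,"claw":1},{"tx":0,"ty":0,"tz":0.04,"spin":0,"claw":1},{"tx":0,"ty":0,"tz":0,"spin":0,"claw":1}]'; python3 -m pendant '[{"tx":0,"ty":0,"tz":0.03,"spin":0,"claw":1},{"tx":0,"ty":0,"tz":0,"spin":0,"claw":1}]'
```

```text
time_s: 13.85
tool_pos: [0.4304, 0.0739, 0.1511]
tool_rot: [-180.0, -0.1, 0.0]
force: [0.7, 0.5, -2.4]
grip_width: 0.0217
grasp_force: 60.0
time_s: 14.22
tool_pos: [0.4295, 0.0734, 0.1431]
tool_rot: [180.0, 0.0, 0.0]
force: [-0.6, -0.1, -1.8]
grip_width: 0.0218
grasp_force: 60.0
time_s: 14.48
tool_pos: [0.4294, 0.0734, 0.1415]
tool_rot: [180.0, 0.0, 0.0]
force: [-0.2, -1.3, -2.6]
grip_width: 0.0218
grasp_force: 60.0
```

```bash
python3 -m pendant '[{"tx":0,"ty":0.02,"tz":0.03,"spin":0,"claw":1},{"tx":0,"ty":0,"tz":0,"spin":0,"claw":1}]'; python3 -m pendant '[{"tx":0,"ty":0,"tz":0.03,"spin":0,"claw":1},{"tx":0,"ty":0,"tz":0,"spin":0,"claw":1}]'
```

```text
time_s: 14.72
tool_pos: [0.4298, 0.0724, 0.1403]
tool_rot: [-180.0, -0.0, 0.0]
force: [0.0, 0.4, -0.6]
grip_width: 0.0213
grasp_force: 60.0
time_s: 14.98
tool_pos: [0.4307, 0.0726, 0.1402]
tool_rot: [180.0, -0.2, 0.0]
force: [-2.2, 0.2, 7.9]
grip_width: 0.0219
grasp_force: 60.0
```

```bash
python3 -m pendant '[{"tx":0.1,"ty":0,"tz":-0.01,"spin":0,"claw":1},{"tx":0.15,"ty":0,"tz":0,"spin":0,"claw":1},{"tx":0.15,"ty":0,"tz":0,"spin":0,"claw":1},{"tx":0.15,"ty":0,"tz":0,"spin":0,"claw":1},{"tx":0.15,"ty":0,"tz":0,"spin":0,"claw":1},{"tx":0.15,"ty":0,"tz":0,"spin":0,"claw":1},{"tx":0.15,"ty":0,"tz":0,"spin":0,"claw":1},{"tx":0.15,"ty":0,"tz":0,"spin":0,"claw":1}]'; python3 -m pendant '[{"tx":0.15,"ty":0,"tz":0,"spin":0,"claw":1},{"tx":0.15,"ty":0,"tz":0,"spin":0,"claw":1},{"tx":0.15,"ty":0,"tz":0,"spin":0,"claw":1},{"tx":0.15,"ty":0,"tz":0,"spin":0,"claw":1},{"tx":0.15,"ty":0,"tz":0,"spin":0,"claw":1}]'; python3 -c "
from h import *
im=cams.read_camera('wrist')[:,:,::-1];cv2.imwrite('pics/w6.png',im[:260])"
```

```text
time_s: 15.98
tool_pos: [0.4881, 0.0726, 0.1403]
tool_rot: [180.0, -0.1, 0.0]
force: [-2.5, 0.2, 6.9]
grip_width: 0.0215
grasp_force: 60.0
time_s: 16.6
tool_pos: [0.5253, 0.0727, 0.1403]
tool_rot: [180.0, -0.1, 0.0]
force: [-3.1, -0.1, 8.2]
grip_width: 0.0213
grasp_force: 60.0
```

View pics/w6.png

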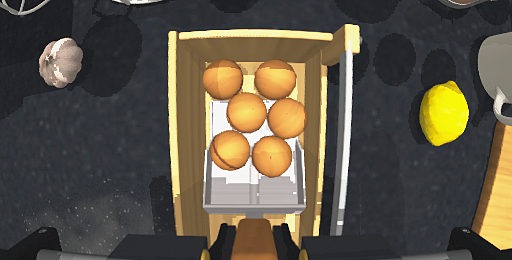

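Four walnuts are already in the scoop, at rows 112–156. The last two are against the far wall at row 78. Pushing on toward the wall.

```bash
python3 -m pendant '[{"tx":0.15,"ty":0,"tz":0,"spin":0,"claw":1},{"tx":0.15,"ty":0,"tz":0,"spin":0,"claw":1},{"tx":0.15,"ty":0,"tz":0,"spin":0,"claw":1},{"tx":0.1,"ty":0,"tz":0,"spin":0,"claw":1},{"tx":0,"ty":0,"tz":0,"spin":0,"claw":1}]'; python3 -m pendant '[{"tx":0.08,"ty":0,"tz":0,"spin":0,"claw":1},{"tx":0,"ty":0,"tz":0,"spin":0,"claw":1}]';python3 -c "
from h import *
im=cams.read_camera('wrist')[:,:,::-1];s=cams.read_camera('scene')[:,:,::-1];cv2.imwrite('pics/w7.png',np.hstack([cv2.resize(im[20:230,150:360],(400,400)),cv2.resize(s[155:235,225:305],(400,400))]))"
```

```text
time_s: 17.27
tool_pos: [0.5519, 0.0724, 0.1404]
tool_rot: [180.0, 0.1, -0.0]
force: [-5.7, -0.5, 10.8]
grip_width: 0.0217
grasp_force: 60.0
time_s: 17.52
tool_pos: [0.5531, 0.0724, 0.1409]
tool_rot: [179.9, 0.4, -0.0]
force: [-14.5, -2.4, 19.7]
grip_width: 0.0218
grasp_force: 60.0
```

View pics/w7.png

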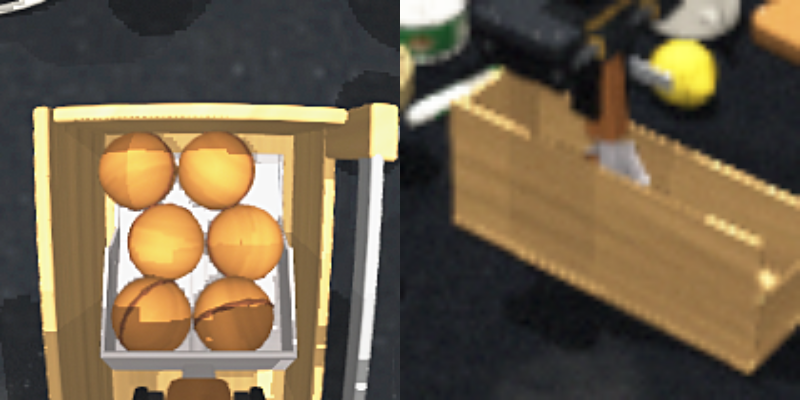

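All six walnuts are above the scoop, with the front pair over the lip against the far wall at crop row 170. Now I'll relax the grip and roll the handle back and down to level.

```bash
python3 -m pendant '[{"tx":-0.08,"ty":-0.06,"tz":0,"spin":0,"claw":1},{"tx":0,"ty":0,"tz":0,"spin":0,"claw":1}]';python3 -m pendant '[{"tx":0,"ty":0,"tz":0,"spin":0,"claw":1},{"tx":-0.146,"ty":0,"tz":0.063,"spin":0,"claw":1},{"tx":-0.146,"ty":0,"tz":0.063,"spin":0,"claw":1},{"tx":-0.146,"ty":0,"tz":0.07,"spin":0,"claw":1},{"tx":-0.133,"ty":0,"tz":0.088,"spin":0,"claw":1},{"tx":-0.133,"ty":0,"tz":0.088,"spin":0,"claw":1}]' 5
python3 tilt.py 0 10 20 30;python3 -c "
from h import *
im=cams.read_camera('wrist')[:,:,::-1];s=cams.read_camera('scene')[:,:,::-1];cv2.imwrite('pics/w8.png',np.hstack([cv2.resize(im[20:230,150:360],(400,400)),cv2.resize(s[155:235,225:305],(400,400))]))"
```

```text
time_s: 17.88
tool_pos: [0.5516, 0.0737, 0.1405]
tool_rot: [179.8, 0.1, -0.1]
force: [-7.0, -4.6, 11.3]
grip_width: 0.0218
grasp_force: 60.0
time_s: 18.62
tool_pos: [0.5161, 0.0756, 0.12]
tool_rot: [-180.0, 0.0, 0.0]
force: [-0.6, -1.0, 1.2]
grip_width: 0.022
grasp_force: 5.0
0.0 {'rear': [255, 167], 'rearL': [196, 167], 'rearR': [314, 167], 'floorfront': [255, 76], 'lip': [255, 21]}
10.0 {'rear': [255, 180], 'rearL': [198, 180], 'rearR': [312, 180], 'floorfront': [255, 98], 'lip': [255, 46]}
20.0 {'rear': [255, 193], 'rearL': [200, 193], 'rearR': [310, 193], 'floorfront': [255, 120], 'lip': [255, 71]}
30.0 {'rear': [255, 207], 'rearL': [201, 207], 'rearR': [309, 207], 'floorfront': [255, 143], 'lip': [255, 96]}
```

View pics/w8.png

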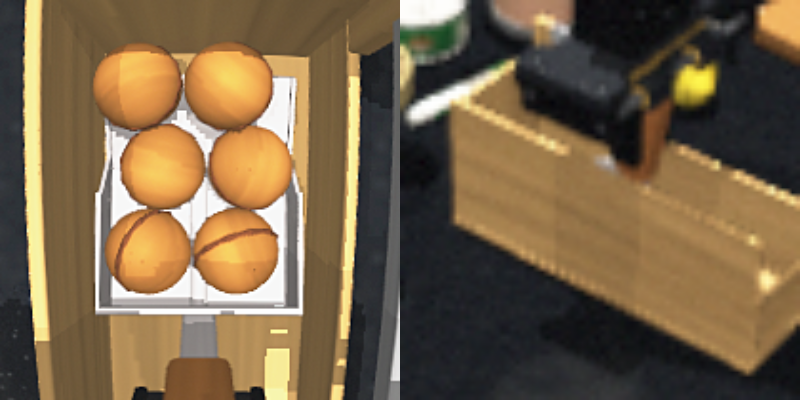

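Levelling works: the tilt is now about 14° (lip row 61) and all six are aboard. Continuing to level.

```bash
python3 -m pendant '[{"tx":-0.133,"ty":0,"tz":0.088,"spin":0,"claw":1},{"tx":-0.115,"ty":0,"tz":0.11,"spin":0,"claw":1},{"tx":-0.115,"ty":0,"tz":0.11,"spin":0,"claw":1},{"tx":-0.115,"ty":0,"tz":0.11,"spin":0,"claw":1},{"tx":-0.04,"ty":0,"tz":0.04,"spin":0,"claw":1},{"tx":0,"ty":0,"tz":0.04,"spin":0,"claw":1},{"tx":0,"ty":0,"tz":0,"spin":0,"claw":1}]' 5
python3 tilt.py -2 0 2 5 ;python3 -c "
from h import *
im=cams.read_camera('wrist')[:,:,::-1];cv2.imwrite('pics/w9.png',im[:240]);a=im.min(2);print('lip',[a[0:60,x].tolist().index(max(a[0:60,x])) for x in (215,295)]);print(list(enumerate(a[150:190,215].tolist(),150)))"
```

```text
time_s: 19.6
tool_pos: [0.4915, 0.0756, 0.0959]
tool_rot: [-180.0, -0.1, 0.0]
force: [0.2, 0.4, 3.5]
grip_width: 0.0217
grasp_force: 5.0
-2.0 {'rear': [255, 165], 'rearL': [196, 165], 'rearR': [314, 165], 'floorfront': [255, 72], 'lip': [255, 17]}
0.0 {'rear': [255, 167], 'rearL': [196, 167], 'rearR': [314, 167], 'floorfront': [255, 76], 'lip': [255, 22]}
2.0 {'rear': [255, 169], 'rearL': [197, 170], 'rearR': [313, 170], 'floorfront': [255, 80], 'lip': [255, 27]}
5.0 {'rear': [255, 173], 'rearL': [197, 173], 'rearR': [313, 173], 'floorfront': [255, 87], 'lip': [255, 34]}
lip [32, 25]
[(150, 81), (151, 81), (152, 73), (153, 59), (154, 59), (155, 57), (156, 53), (157, 42), (158, 64), (159, 126), (160, 141), (161, 136), (162, 137), (163, 102), (164, 237), (165, 253), (166, 248), (167, 220), (168, 148), (169, 138), (170, 142), (171, 143), (172, 143), (173, 143), (174, 142), (175, 145), (176, 149), (177, 151), (178, 152), (179, 158), (180, 96), (181, 87), (182, 89), (183, 90), (184, 91), (185, 91), (186, 89), (187, 88), (188, 89), (189, 89)]
```

```bash
cat > balls.py <<'E'
# balls in wrist image -> scoop frame (ray at assumed height) given scoop level & grip offset dz
import sys
from h import *
from tilt import pose
o=env.get_obs();I=info('wrist');im=cams.read_camera('wrist')[:,:,::-1].copy()
cv2.imwrite(sys.argv[1],im)
h=cv2.cvtColor(im,cv2.COLOR_BGR2HSV);m=cv2.inRange(h,(3,100,50),(17,255,255));m[210:]=0;m[:,:140]=0;m[:,380:]=0
g=cv2.medianBlur(cv2.cvtColor(im,cv2.COLOR_BGR2GRAY),3)
c=cv2.HoughCircles(g,cv2.HOUGH_GRADIENT,1,25,param1=80,param2=14,minRadius=14,maxRadius=36)
R,p=pose(o,0,-.001)
print('tcp',o['tool_pos'],'scoop',p.round(4),'bin',(p-[.530,.072,0]).round(4))
for u,v,r in c[0]:
    u0,v0=int(u),int(v)
    if v>200 or not(140<u<380): continue
    k=np.zeros_like(m);cv2.circle(k,(u0,v0),int(r*.8),255,-1);f=(m[k>0]>0).mean()
    if f<.5: continue
    cc,d=ray('wrist',u,v,I);e=ray('wrist',u+r,v,I)[1];ang=np.arccos(d@e);D=.018/np.sin(ang)
    print(np.round([u,v,r,f],2),'byR',(R.T@(cc+D*d-p)*1e3).round(),'z21',(R.T@(plane('wrist',u,v,p[2]+.021,I)-p)*1e3).round(1))
E
python3 -m pendant '[{"tx":0,"ty":0,"tz":0.03,"spin":0,"claw":1},{"tx":0,"ty":0,"tz":0,"spin":0,"claw":1}]' 5
python3 -m pendant '[{"tx":0,"ty":0,"tz":0,"spin":0,"claw":1},{"tx":0,"ty":0,"tz":0,"spin":0,"claw":1}]' 60
python3 balls.py pics/w10.png
```

```text
time_s: 19.9
tool_pos: [0.4911, 0.0756, 0.094]
tool_rot: [-180.0, -0.0, 0.0]
force: [-0.5, 0.7, 3.3]
grip_width: 0.0217
grasp_force: 5.0
time_s: 20.15
tool_pos: [0.4911, 0.0755, 0.094]
tool_rot: [-180.0, -0.0, 0.0]
force: [0.7, 0.9, 3.1]
grip_width: 0.0218
grasp_force: 60.0
tcp [0.49106782 0.07553077 0.09400876] scoop [0.5691 0.0756 0.004 ] bin [0.0391 0.0036 0.004 ]
[216.5  39.5  26.6   0.7] byR [48. 26. 32.] z21 [50.  27.1 21. ]
[233.5   87.5   26.6    0.97] byR [14. 14. 31.] z21 [14.1 15.1 21. ]
[281.5  137.5   29.9    0.78] byR [-18. -16.  57.] z21 [-22.1 -19.3  21. ]
[268.5   43.5   29.9    0.66] byR [40. -8. 53.] z21 [46.4 -9.8 21. ]
[287.5   88.5   26.6    0.89] byR [ 13. -22.  31.] z21 [ 13.5 -23.3  21. ]
[228.5  134.5   26.6    0.88] byR [-19.  18.  34.] z21 [-19.9  19.   21. ]
[274.5  112.5   27.7    0.73] byR [ -4. -13.  40.] z21 [ -4.  -14.1  21. ]
```

All six are aboard: four on the pan floor in four quarters and two on the slope. I'll back off 9 mm and lift gently.

```bash
python3 -m pendant '[{"tx":-0.08,"ty":0,"tz":-0.05,"spin":0,"claw":1},{"tx":-0.1,"ty":0,"tz":-0.1,"spin":0,"claw":1},{"tx":0,"ty":0,"tz":-0.2,"spin":0,"claw":1},{"tx":0,"ty":0,"tz":-0.3,"spin":0,"claw":1},{"tx":0,"ty":0,"tz":-0.3,"spin":0,"claw":1},{"tx":0,"ty":0,"tz":-0.3,"spin":0,"claw":1},{"tx":0,"ty":0,"tz":-0.15,"spin":0,"claw":1},{"tx":0,"ty":0,"tz":-0.06,"spin":0,"claw":1},{"tx":0,"ty":0,"tz":0,"spin":0,"claw":1},{"tx":0,"ty":0,"tz":0,"spin":0,"claw":1}]'
python3 balls.py pics/w11.png; python3 tilt.py -3 0 3; python3 -c "
import cv2;a=cv2.imread('pics/w11.png').min(2)
for x in (205,215,295,305): print(x,list(enumerate(a[155:180,x].tolist(),155)))
for x in (220,245,255,265,290): print(x,a[8:40,x].tolist())"
```

```text
time_s: 21.45
tool_pos: [0.4815, 0.0754, 0.1665]
tool_rot: [180.0, 0.1, 0.0]
force: [-0.8, 0.7, -2.5]
grip_width: 0.0216
grasp_force: 60.0
tcp [0.48147607 0.07536717 0.16645344] scoop [0.5595 0.0754 0.0765] bin [0.0295 0.0034 0.0765]
[232.5   85.5   25.4    0.64] byR [15. 16. 21.] z21 [15.5 15.8 21. ]
[268.5   42.5   28.8    0.51] byR [42. -9. 46.] z21 [47.  -9.7 21. ]
[285.5   86.5   24.3    0.55] byR [ 15. -23.  12.] z21 [ 14.8 -21.8  21. ]
[220.5  132.5   26.6    0.68] byR [-17.  23.  35.] z21 [-18.4  24.8  21. ]
[273.5  108.5   32.1    0.63] byR [ -1. -10.  66.] z21 [ -1.2 -13.3  21. ]
-3.0 {'rear': [255, 163], 'rearL': [195, 164], 'rearR': [314, 164], 'floorfront': [255, 69], 'lip': [255, 14]}
0.0 {'rear': [255, 167], 'rearL': [196, 167], 'rearR': [314, 167], 'floorfront': [255, 76], 'lip': [255, 21]}
3.0 {'rear': [255, 171], 'rearL': [197, 171], 'rearR': [313, 171], 'floorfront': [255, 82], 'lip': [255, 29]}
205 [(155, 255), (156, 236), (157, 136), (158, 143), (159, 148), (160, 148), (161, 145), (162, 144), (163, 124), (164, 235), (165, 253), (166, 250), (167, 255), (168, 187),
[... 1001 characters left out ...]
 (179, 62)]
220 [62, 62, 62, 63, 64, 56, 61, 78, 78, 84, 86, 89, 94, 95, 97, 94, 100, 100, 100, 98, 100, 102, 101, 101, 92, 98, 96, 94, 96, 93, 94, 90]
245 [62, 61, 62, 62, 61, 61, 60, 61, 63, 61, 61, 62, 61, 56, 30, 255, 251, 245, 245, 248, 250, 254, 194, 182, 149, 135, 84, 59, 66, 36, 40, 41]
255 [64, 64, 62, 63, 63, 63, 63, 64, 63, 56, 65, 75, 80, 84, 84, 83, 85, 90, 90, 93, 90, 89, 89, 91, 91, 92, 88, 88, 87, 85, 86, 81]
265 [61, 62, 62, 62, 59, 56, 67, 77, 79, 83, 84, 89, 88, 87, 91, 92, 94, 95, 96, 97, 101, 97, 102, 103, 101, 102, 102, 98, 98, 98, 97, 97]
290 [56, 55, 57, 58, 57, 59, 58, 57, 58, 58, 60, 56, 51, 61, 63, 70, 76, 76, 79, 82, 83, 83, 85, 84, 85, 85, 85, 84, 86, 85, 85, 87]
```

```bash
python3 -m pendant '[{"tx":0,"ty":0,"tz":-0.02,"spin":0,"claw":1},{"tx":0,"ty":0.1,"tz":0,"spin":0,"claw":1},{"tx":0,"ty":0.1,"tz":0,"spin":0,"claw":1},{"tx":0,"ty":0.1,"tz":0,"spin":0,"claw":1},{"tx":0,"ty":0.1,"tz":0,"spin":0,"claw":1},{"tx":0,"ty":0.1,"tz":0,"spin":0,"claw":1}]'; python3 balls.py pics/w12b.png; python3 -m pendant '[{"tx":0,"ty":0.1,"tz":0,"spin":0,"claw":1},{"tx":0,"ty":0.1,"tz":0,"spin":0,"claw":1},{"tx":0,"ty":0.1,"tz":0,"spin":0,"claw":1},{"tx":0,"ty":0.1,"tz":0,"spin":0,"claw":1}]'; python3 balls.py pics/w13.png
```

```text
time_s: 22.25
tool_pos: [0.4819, 0.05, 0.168]
tool_rot: [180.0, -0.0, 0.0]
force: [-0.2, 0.2, -3.6]
grip_width: 0.0214
grasp_force: 60.0
tcp [0.48193464 0.04999042 0.16803936] scoop [0.5599 0.05   0.078 ] bin [ 0.0299 -0.022   0.078 ]
[209.5  42.5  26.4   0.5] byR [46. 31. 31.] z21 [47.9 32.2 21. ]
[220.5  133.5   26.6    0.71] byR [-18.  23.  35.] z21 [-19.1  24.8  21. ]
[235.5   93.5   27.5    0.67] byR [ 9. 13. 37.] z21 [ 9.7 13.7 21. ]
[286.5   88.5   25.2    0.58] byR [ 14. -23.  20.] z21 [ 13.5 -22.6  21. ]
[260.5  126.5   28.8    0.51] byR [-12.  -3.  48.] z21 [-14.2  -4.1  21. ]
time_s: 22.8
tool_pos: [0.4819, 0.0301, 0.1681]
tool_rot: [180.0, -0.0, 0.0]
force: [-0.5, 0.1, -3.1]
grip_width: 0.0216
grasp_force: 60.0
tcp [0.48194935 0.03006648 0.16807116] scoop [0.5599 0.0301 0.0781] bin [ 0.0299 -0.0419  0.0781]
[225.5  135.5   24.3    0.89] byR [-21.  22.  16.] z21 [-20.6  21.2  21. ]
[235.5  36.5  26.6   0.8] byR [50. 13. 30.] z21 [51.8 13.6 21. ]
[282.5  138.5   29.9    0.72] byR [-19. -17.  57.] z21 [-22.8 -20.1  21. ]
[229.5   93.5   34.2    0.79] byR [ 8. 13. 76.] z21 [ 9.8 17.9 21. ]
[183.5   91.5   18.3    0.84] byR [ 16.  69. -54.] z21 [12.5 51.4 21. ]
[278.5   75.5   34.3    0.52] byR [ 17. -12.  76.] z21 [ 22.8 -16.8  21. ]
[277.5  107.5   35.4    0.62] byR [  0. -11.  82.] z21 [ -0.4 -16.2  21. ]
[207.5   59.5   33.2    0.51] byR [27. 26. 72.] z21 [35.2 33.6 21. ]
```

One walnut is already back in the bin and the other is being pushed along. Continuing.

```bash
python3 -m pendant '[{"tx":0,"ty":0.1,"tz":0,"spin":0,"claw":1},{"tx":0,"ty":0.1,"tz":0,"spin":0,"claw":1},{"tx":0,"ty":0.1,"tz":0,"spin":0,"claw":1},{"tx":0,"ty":0.1,"tz":0,"spin":0,"claw":1},{"tx":0,"ty":0.1,"tz":0,"spin":0,"claw":1}]'; python3 balls.py pics/w14.png; python3 -m pendant '[{"tx":0,"ty":0.1,"tz":0,"spin":0,"claw":1},{"tx":0,"ty":0.1,"tz":0,"spin":0,"claw":1},{"tx":0,"ty":0.1,"tz":0,"spin":0,"claw":1},{"tx":0,"ty":0.1,"tz":0,"spin":0,"claw":1},{"tx":0,"ty":0.1,"tz":0,"spin":0,"claw":1}]'; python3 balls.py pics/w15.png
```

```text
time_s: 23.48
tool_pos: [0.4819, 0.005, 0.168]
tool_rot: [180.0, -0.0, 0.0]
force: [-0.2, -0.6, -3.5]
grip_width: 0.0216
grasp_force: 60.0
tcp [0.48191048 0.00502789 0.16802698] scoop [0.5599 0.005  0.078 ] bin [ 0.0299 -0.067   0.078 ]
[193.5  48.5  26.6   1. ] byR [41. 41. 34.] z21 [44.  43.8 21. ]
[159.5  96.5  17.2   0.9] byR [ 13.  98. -66.] z21 [ 9.9 69.8 21. ]
[280.5  84.5  24.3   1. ] byR [ 17. -19.  11.] z21 [ 16.3 -18.3  21. ]
[271.5  135.5   28.6    0.95] byR [-18. -10.  48.] z21 [-20.7 -12.   21. ]
[223.5   84.5   26.6    0.76] byR [16. 21. 31.] z21 [16.4 22.2 21. ]
[224.5  130.5   28.8    0.71] byR [-15.  19.  50.] z21 [-16.9  21.8  21. ]
[280.5  110.5   32.1    0.77] byR [ -2. -14.  67.] z21 [ -2.5 -18.4  21. ]
[251.5  120.5   26.6    0.57] byR [-9.  2. 32.] z21 [-9.9  2.4 21. ]
time_s: 24.15
tool_pos: [0.4819, -0.0199, 0.168]
tool_rot: [180.0, 0.0, 0.0]
force: [-0.9, 0.8, -3.4]
grip_width: 0.0221
grasp_force: 60.0
tcp [ 0.48191547 -0.01994192  0.16801791] scoop [ 0.5599 -0.0199  0.078 ] bin [ 0.0299 -0.0919  0.078 ]
[283.5  85.5  25.2   1. ] byR [ 16. -21.  20.] z21 [ 15.6 -20.4  21. ]
[277.5 135.5  25.2   1. ] byR [-20. -16.  23.] z21 [-20.7 -16.4  21. ]
[226.5 135.5  25.2   1. ] byR [-20.  20.  23.] z21 [-20.6  20.5  21. ]
[232.5   90.5   26.6    0.98] byR [11. 15. 31.] z21 [11.9 15.8 21. ]
```

The four nuts left are one per quarter. Clear the wall, rise a little, and go to the board.

```bash
python3 -m pendant '[{"tx":0,"ty":0.1,"tz":0,"spin":0,"claw":1},{"tx":0,"ty":0.15,"tz":0,"spin":0,"claw":1},{"tx":0,"ty":0.2,"tz":0,"spin":0,"claw":1},{"tx":0,"ty":0.25,"tz":0,"spin":0,"claw":1},{"tx":0,"ty":0.25,"tz":-0.05,"spin":0,"claw":1},{"tx":-0.05,"ty":0.25,"tz":-0.1,"spin":0,"claw":1},{"tx":-0.1,"ty":0.3,"tz":-0.15,"spin":0,"claw":1},{"tx":-0.15,"ty":0.3,"tz":-0.15,"spin":0,"claw":1},{"tx":-0.15,"ty":0.3,"tz":-0.1,"spin":0,"claw":1},{"tx":-0.15,"ty":0.3,"tz":-0.05,"spin":0,"claw":1}]'; python3 -m pendant '[{"tx":-0.15,"ty":0.3,"tz":0,"spin":0,"claw":1},{"tx":-0.15,"ty":0.3,"tz":0,"spin":0,"claw":1},{"tx":-0.15,"ty":0.3,"tz":0,"spin":0,"claw":1},{"tx":-0.1,"ty":0.3,"tz":0,"spin":0,"claw":1},{"tx":-0.05,"ty":0.3,"tz":0,"spin":0,"claw":1},{"tx":0,"ty":0.3,"tz":0,"spin":0,"claw":1},{"tx":0,"ty":0.3,"tz":0,"spin":0,"claw":1},{"tx":0,"ty":0.3,"tz":0,"spin":0,"claw":1},{"tx":0,"ty":0.3,"tz":0,"spin":0,"claw":1},{"tx":0,"ty":0.3,"tz":0,"spin":0,"claw":1}]'; python3 balls.py pics/w16.png
python3 -c "
from h import *
im=cams.read_camera('top')[:,:,::-1].copy();cv2.imwrite('pics/t16.png',im);h=cv2.cvtColor(im,cv2.COLOR_BGR2HSV);a=cv2.cvtColor(cv2.imread('pics/top0.png'),cv2.COLOR_BGR2HSV)
for n,q in(('old',a),('new',h)):
    m=cv2.inRange(q,(4,110,90),(13,230,230));k=np.zeros_like(m);k[155:240,232:290]=m[155:240,232:290];_,l,s,c=cv2.connectedComponentsWithStats(k)
    print(n,[(s[i,4],c[i].round(1).tolist(),plane('top',*c[i],.023).round(3).tolist()) for i in range(1,len(s)) if s[i,4]>15])
"
```

```text
time_s: 25.45
tool_pos: [0.4516, -0.1408, 0.1989]
tool_rot: [180.0, -0.1, 0.0]
force: [0.2, 0.9, -3.1]
grip_width: 0.0218
grasp_force: 60.0
time_s: 26.7
tool_pos: [0.4221, -0.2906, 0.198]
tool_rot: [180.0, 0.0, 0.0]
force: [-0.6, -0.2, -2.0]
grip_width: 0.0215
grasp_force: 60.0
tcp [ 0.42206325 -0.29059959  0.19799678] scoop [ 0.5001 -0.2906  0.108 ] bin [-0.0299 -0.3626  0.108 ]
[224.5   84.5   23.     0.96] byR [18. 24. -1.] z21 [16.4 21.5 21. ]
[276.5 135.5  23.2   0.8] byR [-22. -17.   5.] z21 [-20.7 -15.6  21. ]
[225.5  135.5   24.1    0.85] byR [-21.  22.  14.] z21 [-20.6  21.2  21. ]
[279.5   84.5   24.1    0.69] byR [ 17. -19.  10.] z21 [ 16.3 -17.5  21. ]
[269.5  108.5   34.3    0.64] byR [-1. -8. 77.] z21 [ -1.2 -10.5  21. ]
[251.5  128.5   28.8    0.63] byR [-14.   2.  48.] z21 [-15.7   2.4  21. ]
old [(np.int32(56), [253.9, 179.0], [0.603, 0.053, 0.023]), (np.int32(22), [261.2, 191.9], [0.543, 0.053, 0.023])]
new [(np.int32(30), [258.1, 179.8], [0.593, 0.041, 0.023])]
```

```bash
python3 -m pendant '[{"tx":0,"ty":0.3,"tz":0,"spin":0,"claw":1},{"tx":0,"ty":0.3,"tz":0.05,"spin":0,"claw":1},{"tx":0,"ty":0.3,"tz":0.15,"spin":0,"claw":1},{"tx":0,"ty":0.25,"tz":0.25,"spin":0,"claw":1},{"tx":0,"ty":0.15,"tz":0.3,"spin":0,"claw":1},{"tx":0,"ty":0.05,"tz":0.3,"spin":0,"claw":1},{"tx":0,"ty":0,"tz":0.3,"spin":0,"claw":1},{"tx":0,"ty":0,"tz":0.2,"spin":0,"claw":1},{"tx":0,"ty":0,"tz":0.08,"spin":0,"claw":1},{"tx":0,"ty":0,"tz":0,"spin":0,"claw":1}]'; python3 -m pendant '[{"tx":0,"ty":0,"tz":0.02,"spin":0,"claw":1},{"tx":0,"ty":0,"tz":0.02,"spin":0,"claw":1},{"tx":0,"ty":0,"tz":0,"spin":0,"claw":1}]'
python3 -c "
from h import *
im=cv2.imread('pics/t16.png');h=cv2.cvtColor(im,cv2.COLOR_BGR2HSV)
o=cv2.resize(im,None,fx=1,fy=1)
m=cv2.inRange(h,(3,90,50),(15,255,255));k=np.zeros_like(m);k[150:235,232:290]=m[150:235,232:290];_,l,s,c=cv2.connectedComponentsWithStats(k)
print([(int(s[i,4]),s[i,:4].tolist(),plane('top',*c[i],.023).round(3).tolist()) for i in range(1,len(s)) if s[i,4]>12])"
```

```text
time_s: 28.05
tool_pos: [0.4221, -0.357, 0.1166]
tool_rot: [180.0, -0.0, 0.0]
force: [-0.5, -0.4, -3.2]
grip_width: 0.022
grasp_force: 60.0
time_s: 28.42
tool_pos: [0.422, -0.3571, 0.1147]
tool_rot: [180.0, -0.0, 0.0]
force: [-0.5, -0.2, -2.9]
grip_width: 0.0218
grasp_force: 60.0
[(72, [253, 174, 9, 10], [0.598, 0.042, 0.023]), (33, [246, 188, 6, 8], [0.566, 0.091, 0.023])]
```

Both excess walnuts are in the bin, at about (0.598,0.042) and (0.566,0.091). Lower to contact.

```bash
python3 -m pendant '[{"tx":0,"ty":0,"tz":0.02,"spin":0,"claw":1},{"tx":0,"ty":0,"tz":0.02,"spin":0,"claw":1},{"tx":0,"ty":0,"tz":0,"spin":0,"claw":1}]';python3 -m pendant '[{"tx":0,"ty":0,"tz":0.02,"spin":0,"claw":1},{"tx":0,"ty":0,"tz":0,"spin":0,"claw":1}]'
```

```text
time_s: 28.8
tool_pos: [0.4219, -0.357, 0.1124]
tool_rot: [-180.0, 0.0, 0.0]
force: [0.3, 0.9, -2.8]
grip_width: 0.0215
grasp_force: 60.0
time_s: 29.05
tool_pos: [0.4219, -0.3571, 0.1114]
tool_rot: [-180.0, 0.0, 0.0]
force: [0.1, -0.4, -2.1]
grip_width: 0.0218
grasp_force: 60.0
```

```bash
python3 -m pendant '[{"tx":0,"ty":0,"tz":0.02,"spin":0,"claw":1},{"tx":0,"ty":0,"tz":0,"spin":0,"claw":1}]';python3 -m pendant '[{"tx":0,"ty":0,"tz":0.01,"spin":0,"claw":1},{"tx":0,"ty":0,"tz":0,"spin":0,"claw":1},{"tx":0,"ty":0,"tz":0,"spin":0,"claw":1}]' 3; python3 balls.py pics/w17.png
```

```text
time_s: 29.3
tool_pos: [0.4222, -0.3573, 0.1112]
tool_rot: [180.0, -0.0, 0.0]
force: [-1.6, 1.3, 2.1]
grip_width: 0.0215
grasp_force: 60.0
time_s: 29.68
tool_pos: [0.4225, -0.3573, 0.1104]
tool_rot: [180.0, -0.1, 0.0]
force: [-0.7, -0.1, 3.1]
grip_width: 0.0219
grasp_force: 3.0
tcp [ 0.42246137 -0.35729778  0.11041569] scoop [ 0.5005 -0.3573  0.0204] bin [-0.0295 -0.4293  0.0204]
[282.5  85.5  25.1   1. ] byR [ 16. -20.  19.] z21 [ 15.7 -19.7  21. ]
[233.5 137.5  26.6   1. ] byR [-21.  14.  35.] z21 [-22.   15.4  21. ]
[280.5  132.5   26.6    0.98] byR [-17. -17.  34.] z21 [-18.4 -18.6  21. ]
[229.5  84.5  23.2   1. ] byR [18. 19.  1.] z21 [16.4 17.9 21. ]
[224.5  111.5   21.8    0.74] byR [ -4.  25. -12.] z21 [-3.1 21.6 21. ]
[334.5 113.5  22.9   1. ] byR [ -4. -62.   7.] z21 [ -3.4 -58.3  21. ]
[314.5 164.5  24.3   0.7] byR [-41. -44.  23.] z21 [-41.9 -44.5  21. ]
```

Resting on the board. Open, rise, and check.

```bash
python3 -m pendant '[{"tx":0,"ty":0,"tz":0,"spin":0,"claw":0.6},{"tx":0,"ty":0,"tz":0,"spin":0,"claw":0.5},{"tx":0,"ty":0,"tz":0,"spin":0,"claw":0.4},{"tx":0,"ty":0,"tz":0,"spin":0,"claw":0.3},{"tx":0,"ty":0,"tz":0,"spin":0,"claw":0.3},{"tx":0,"ty":0,"tz":-0.3,"spin":0,"claw":0.3},{"tx":0,"ty":0,"tz":-0.6,"spin":0,"claw":0.3},{"tx":0,"ty":0,"tz":-1,"spin":0,"claw":0.3},{"tx":0,"ty":0,"tz":-1,"spin":0,"claw":0.3},{"tx":0,"ty":0,"tz":0,"spin":0,"claw":0.3}]'
python3 - <<'E'
from h import *
i=info('wrist');im=cams.read_camera('wrist')[:,:,::-1].copy();cv2.imwrite('pics/w18.png',im)
R=np.eye(3);p=np.array([.5005,-.3573,.022])
for k,v in dict(rearL=(-.041,.041,.034),rearR=(-.041,-.041,.034),lipL=(.062,.039,.024),lipR=(.062,-.039,.024),**{f'n{a}':(a[0]/1e3,a[1]/1e3,.021) for a in((16,-20),(16,18),(-20,-18),(-20,18))}).items():print(k,np.round(proj('wrist',p+np.array(v),i),1))
g=cv2.medianBlur(cv2.cvtColor(im,cv2.COLOR_BGR2GRAY),3)
c=cv2.HoughCircles(g,cv2.HOUGH_GRADIENT,1,18,param1=80,param2=14,minRadius=10,maxRadius=20)
print([ (np.round([u,v,r]).tolist(),((plane('wrist',u,v,.043,i)-p)[:2]*1e3).round(1).tolist()) for u,v,r in c[0] if np.linalg.norm((plane('wrist',u,v,.043,i)-p)[:2])<.06])
m=cv2.inRange(im,(195,195,195),(255,255,255));l=max(cv2.findContours(m,0,2)[0],key=cv2.contourArea);print(cv2.boundingRect(l))
E
```

```text
time_s: 30.98
tool_pos: [0.4242, -0.3587, 0.2613]
tool_rot: [179.6, -0.5, 0.0]
force: [0.6, 1.6, -0.7]
grip_width: 0.0612
grasp_force: 0.0
rearL [217.6 143.8]
rearR [286.5 143.6]
lipL [219.3  59. ]
lipR [284.5  58.8]
n(16, -20) [268.5  95.9]
n(16, 18) [237.  96.]
n(-20, -18) [266.8 125.3]
n(-20, 18) [237.3 125.3]
[([238.0, 94.0, 15.0], [19.0, 16.2]), ([268.0, 92.0, 14.0], [20.2, -19.9]), ([242.0, 126.0, 15.0], [-21.5, 12.8]), ([272.0, 122.0, 16.0], [-15.3, -23.7])]
(217, 59, 70, 100)
```

```bash
python3 -m pendant '[{"tx":0,"ty":0,"tz":0,"spin":0,"claw":0.3},{"tx":0,"ty":0,"tz":0,"spin":0,"claw":0.3},{"tx":0,"ty":0,"tz":0,"spin":0,"claw":0.3},{"tx":0,"ty":0,"tz":0,"spin":0,"claw":0.3}]'; python3 -c "
from cell import env
print(env.sign_off())"
```

```text
time_s: 31.52
tool_pos: [0.4218, -0.357, 0.2545]
tool_rot: [-180.0, 0.0, 0.0]
force: [0.6, -1.4, -0.2]
grip_width: 0.0608
grasp_force: 0.0
the job is handed in; nothing more can be done
None
```

I handed the job in at about 31.5 s: the scoop stands released on the board with one walnut in each quarter of its pan, the other two walnuts are in the bin, and sign-off returned no verdict.

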